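Pack an overhauled gear pump and bearing housing

TASK

The overhauled gear pump and bearing housing are ready to go out: pack the three pump parts in the long blue box and the two round bearing parts in the square blue box. In each box the heavy casting goes lowest, flat on the floor, with its aluminium cover or cap lying flat and squarely on it and the pump's gasket on top of the cover so that nothing crushes it. Set the castings down gently, do not drop them, and leave the spur gear, tool holder and V-block where they lie.

Things in the scene. Friction and masses are not known exactly. Their poses are not given: they have to be found in the camera images.
- pump_body: Gear pump body, a grey cast-iron casting about 0.66 kg: oblong with fully round ends, 86 mm long (x) x 56 mm wide (y) x 40 mm high, open on top with a figure-eight bore 30 mm deep inside a steel-bright rim. Grip it across the 56 mm width, on its flat sides (30 mm long). Origin at the centre of its underside, z up.
- pump_cover: Gear pump cover, a solid bright aluminium plate of the same oblong outline, 86 (x) x 56 (y) x 10 mm, about 0.12 kg, with two round brass bushes on top, flush. Belongs on the pump body, long axes together (either way round). Origin at the centre of its underside, z up.
- pump_gasket: Gear pump gasket, a stiff dark grey fibre ring of the same oblong outline, 86 (x) x 56 (y) x 5 mm, 15 g, rim 8 mm wide, open in the middle. Can be gripped across its 56 mm width by the fingertips. Goes on top of the pump cover, long axes together (either way round). Origin at the centre of its underside, z up.
- bearing_housing: Bearing housing, a round grey cast-iron casting about 0.5 kg, 60 mm diameter x 34 mm high, with a 38 mm bore open on top. Origin at the centre of its underside, z up.
- bearing_cap: Bearing cap, a round bright aluminium disc, 60 mm diameter x 9 mm thick, 70 g. Belongs on the bearing housing, centred. Origin at the centre of its underside, z up.
- long_box: Long blue plastic box, open on top, fixed to the bench: outside 200 mm (x) x 140 mm (y) x 65 mm high, walls and floor 4 mm, so the inner floor is 192 x 132 mm and 4 mm above the bench. Origin at the centre of its underside, z up.
- square_box: Square blue plastic box, open on top, fixed to the bench: outside 140 mm (x) x 140 mm (y) x 65 mm high, walls and floor 4 mm, inner floor 132 x 132 mm, 4 mm above the bench. Origin at the centre of its underside, z up.
- spur_gear: Bystander: toothed steel spur gear, 58 mm over the teeth, 24 mm high at its hub. Not to be moved. Origin at the centre of its underside, z up.
- tool_holder: Bystander: dark steel lathe tool holder, 70 x 30 x 42 mm, 48 mm high over its screws, with a turning tool along x sticking out to 55 mm ahead (+x) and 42 mm behind the origin. Not to be moved. Origin at the centre of its underside, z up.
- v_block: Bystander: steel V-block, 60 (x) x 44 (y) x 34 mm. Not to be moved. Origin at the centre of its underside, z up.
Mind the look-alikes: they are no part of the job. There is more than one size of the pump_gasket; the one meant has the size given above.

How it is judged:
By the outcome, as a careful person would: the job done as asked, in the order asked, and still so for the second after the job is handed in, with the robot touching nothing.
It also fails if it takes over 120 s, if anything falls off the work surface, if the arm or the gripper's body presses on something with over 40 N, if the wrist force passes 120 N, or if a joint passes its speed limit or range.

ROBOT

A 6-joint arm with a two-finger parallel gripper is mounted at the origin on the work surface. World frame = base frame: x ahead of the robot, y to its left, z up, the work surface at z = 0. Lengths are in m, angles in rad, forces in N, time in s.
With the tool pointing down it reaches from about 0.325 to 0.775 m from the base axis. Payload 5.5 kg.
Tool frame: the origin (TCP) lies at the centre of the arm's flange, where the gripper is bolted on; the fingertips stand 182 mm ahead of it and the grasp point (between the pads) lies 163 mm ahead of it; z points along the fingers, y is the direction in which the jaws open and shut (so a half turn about z gives the same grasp; the last joint's range is limited). The gripper opens to 88 mm and grips with 3 to 60 N. Pads are 20 mm wide; open, the fingers measure 115 mm over their backs; the gripper's body (75 mm by 178 mm) begins 61 mm behind the grasp point.
Start: joints at [-1.263, 0.091, 1.231, -0, 1.82, -0.057], TCP at [0.214, -0.561, 0.405] pointing down, gripper open.
Joint ranges: [-2.87, 2.87], [-0.86, 2.18], [0.17, 2.46], [-1.51, 4.65], [0.06, 2.69], [-2.65, 2.65]. Speed limits (rad/s): [2.57, 2.57, 3.01, 3.14, 3.14, 3.14].

INTERFACE

Orientations are given as a 3x3 rotation matrix whose columns are the frame's x, y, z axes.
In Python, from bench import monitor, eyes, order gives the robot as it stands.
- The arm moves only by the shell command python3 -m inch 'ROWS'. ROWS is JSON, a list of rows, each an object of numbers: "dx", "dy", "dz": the shift along the world's x, y, z in mm; "yaw": the turn about the world's z in degrees; "fingers": the opening, from 0 (shut) to 1 (fully open). In form: [{"dx": .., "dy": .., "dz": .., "yaw": .., "fingers": ..}, ...]. A call has 1 to 10 rows; each row shifts and turns the pose as measured when the row begins; what a row does not reach is not made up. A row lasts 1/8 s, in which the tool goes at most 62.5 mm and 10.7 degrees, less where a joint would pass 70% of its speed; a pose out of reach is approached as far as the arm can. A call with a gripper value outside its range is refused whole. The fingers move at their own pace and stop on an object; the grip force is fixed at half the most. Time passes only in rows, so rows that do not move let the fingers close. It gives the time, the measured TCP pose, the force and the opening at its end, in the units of the state.
- monitor.read_state(): the state, without advancing time (a new reading comes with each control period).
- eyes.read_camera(name): name is "side" or "top"; returns (picture, depth): 420x560x3 uint8, red, green, blue; 420x560 float32, m along the optical axis (not along the pixel's ray), 0 where there is no reading.
- eyes.get_calibration(name): a dict with "fovy" (degrees; the focal length in pixels is half the picture's height over the tangent of half this angle, whatever the lens; pixels are square), "cx", "cy" (the principal point, pixels), "k1" (the pictures are not rectified: a ray, as slopes to the right and down, at radius r is drawn at 1 + k1 r^2 times it, then the intrinsics apply), "xyz" and "attitude" of the camera in the world. Camera axes: x right, y up, looking along -z (the intrinsics and any distortion apply to the point x, -y, -z); pixel columns grow to the right and rows downward; lengths in m; the calibration is good to about 2 mm. A picture is of the moment at which its call begins. get_calibration takes no time and is no camera call.
- order.close_job(): hands the job in, once; it reports no verdict.
The state is a dict: "time_s": time; "joints": joint angles; "joint_vel": joint speeds; "joint_efforts": joint torques, N m; "tool_pos": TCP position; "orientation": TCP orientation; "contact_force": force on the tool from outside, world axes, zero at the start; "ft_torque": the same for the moment, N m; "width": finger opening in m.
Only numpy, scipy, OpenCV 4.12 (cv2) and the standard library are available. Lean on these libraries where they do the work, as an engineer would, in place of code of your own. Each camera call takes 0.05 s, during which the arm holds its last target. There are 200 camera calls.

## Working session

There is one attempt and no reset: what is moved stays moved. The work goes in short steps, Python scripts to look and compute and a shell command to move; the robot and the scene stay as the last step left them, time stands still between calls to the robot, and variables do not carry over. Pictures are saved under pics/ and viewed, about 12 in all and at most 16, crops included, and the job is handed in when it is done.

```bash
mkdir -p pics; ls; cat > h.py <<'E'
import numpy as np, cv2
from bench import monitor, eyes, order
def shot(name):
    p,d=eyes.read_camera(name); return p,d,eyes.get_calibration(name)
def cloud(d,c):
    H,W=d.shape; f=H/2/np.tan(np.radians(c["fovy"])/2)
    u,v=np.meshgrid(np.arange(W),np.arange(H))
    K=np.array([[f,0,c["cx"]],[0,f,c["cy"]],[0,0,1.]])
    pts=np.stack([u,v],-1).reshape(-1,1,2).astype(np.float64)
    n=cv2.undistortPoints(pts,K,np.array([c["k1"],0,0,0.])).reshape(H,W,2)
    P=np.stack([n[...,0]*d,-n[...,1]*d,-d],-1)
    X=P@np.array(c["attitude"]).T+np.array(c["xyz"])
    X[d==0]=np.nan
    return X
def save(p,name): cv2.imwrite("pics/"+name,cv2.cvtColor(p,cv2.COLOR_RGB2BGR))
E
python3 - <<'E'
from h import *
for n in("top","side"):
    p,d,c=shot(n); print(c); save(p,n+"0.png"); np.savez(n+"0.npz",p=p,X=cloud(d,c))
s=monitor.read_state(); print(s)
E
```

```text
pics
{'fovy': 52.64040818844186, 'cx': 271.55474887016567, 'cy': 207.89521299682696, 'k1': -0.1187738390720922, 'xyz': array([0.35665904, 0.02543351, 1.22497507]), 'attitude': array([[-2.67833903e-03,  9.87633226e-01, -1.56759169e-01],
       [-9.99846317e-01,  7.11020778e-05,  1.75310331e-02],
       [ 1.73253767e-02,  1.56782032e-01,  9.87481253e-01]])}
{'fovy': 54.6576211307539, 'cx': 284.30243183389837, 'cy': 214.38732745955636, 'k1': 0.00016376396820125497, 'xyz': array([0.23358472, 0.78845815, 0.56551279]), 'attitude': array([[-0.92412775,  0.22240679, -0.31068171],
       [-0.38173133, -0.50251851,  0.77572956],
       [ 0.01640421,  0.83547015,  0.54929093]])}
{'time_s': 0.1, 'joints': array([-1.26270202e+00,  9.17570123e-02,  1.23176282e+00, -8.59075124e-06,
        1.81978155e+00, -5.67040394e-02]), 'joint_vel': array([-3.35252448e-04, -1.02317917e-03, -4.19091206e-03,  5.53759921e-05,
       -2.45936660e-04,  3.95136519e-04]), 'joint_efforts': array([ 2.16214205e-03, -4.47859311e+01, -4.07567561e+01,  7.00763077e-02,
        2.84926314e-02, -1.28838064e-04]), 'tool_pos': array([ 0.21406598, -0.5605655 ,  0.40363707]), 'orientation': array([[ 9.34196497e-01,  3.56758501e-01, -5.26094965e-04],
       [ 3.56758878e-01, -9.34195087e-01,  1.62574772e-03],
       [ 8.85239881e-05, -1.70645688e-03, -9.99998540e-01]]), 'contact_force': array([-0.49119025,  0.03231265, -0.25789921]), 'ft_torque': array([ 0.00908466,  0.04282626, -0.01144811]), 'width': 0.08778484761194975}
```

View pics/top0.png

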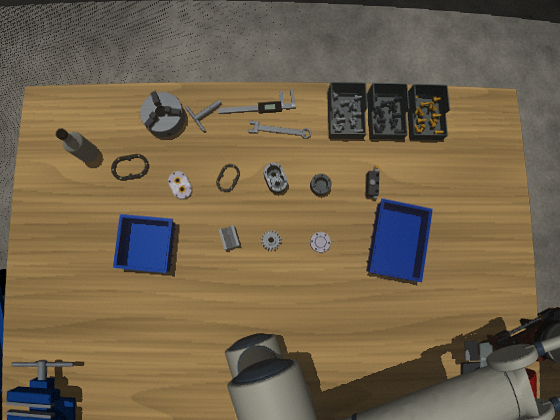

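View pics/side0.png

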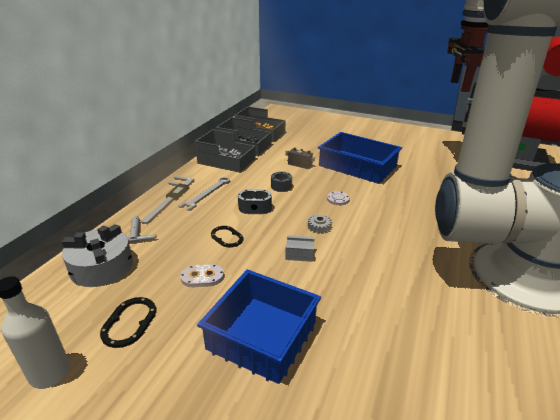

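The top view shows the candidates. Gaskets are the rings at (130,167) and the smaller-looking (228,178). The pump body is at (276,178), the cover at (179,184), the housing at (320,184) and the cap at (320,242). The bystanders are the gear (271,240), V-block (229,238) and tool holder (373,183). The boxes are at (144,244) for square and (400,240) for long. Next I measure them.

```bash
cat >> h.py <<'E'
def outline(X,p,box,zmin,zmax,col=None):
    """points within pixel box and height band -> hull centre, min-area rect, median z"""
    u0,u1,v0,v1=box; S=X[v0:v1,u0:u1]; m=(S[...,2]>zmin)&(S[...,2]<zmax)
    if col is not None: m&=col(p[v0:v1,u0:u1].astype(int))
    m=m.astype(np.uint8); n,l,st,_=cv2.connectedComponentsWithStats(m,connectivity=8)
    k=1+np.argmax(st[1:,4]); Q=S[l==k]
    r=cv2.minAreaRect((Q[:,:2]*1000).astype(np.float32))
    a=r[2] if r[1][0]>=r[1][1] else r[2]+90
    a=(a+90)%180-90
    return dict(c=np.round(r[0],1),size=np.round(sorted(r[1])[::-1],1),ang=round(a,1),mean=np.round(Q[:,:2].mean(0)*1000,1),z=np.round(np.percentile(Q[:,2],[5,50,95])*1000,1),n=len(Q))
E
cat > m.py <<'E'
from h import *
D=np.load("top0.npz");p,X=D["p"],D["X"]
print("table z",[np.round(X[v,u]*1000,1) for u,v in((100,200),(200,210),(300,215),(350,150),(450,200))])
B=dict(gasketL=(105,155,145,190),gasketS=(212,244,158,198),cover=(162,197,165,205),body=(258,292,155,198),housing=(305,337,168,200),cap=(305,337,226,258),gear=(256,287,225,255),vb=(214,244,222,254),th=(360,385,160,205),sq=(105,182,205,280),lb=(360,440,190,290))
dark=lambda q:(q.max(-1)<75)
for k,b in B.items():
    if k.startswith("gas"): o=outline(X,p,b,-.01,.02,dark)
    elif k in("sq","lb"): o=outline(X,p,b,.05,.08)
    else: o=outline(X,p,b,{"cover":.005,"cap":.0045}.get(k,.02 if k!="gear" else .008),.1)
    print(k,o)
E
python3 m.py
python3 -c "
from h import *
p=cv2.imread('pics/top0.png');cv2.imwrite('pics/crop0.png',cv2.resize(p[140:285,105:345],None,fx=3.3,fy=3.3,interpolation=cv2.INTER_CUBIC))"
```

```text
table z [array([575.1, 513.7,  -1.3]), array([545. , 212.9,  -1. ]), array([530.5, -79.5,  -2.6]), array([ 727.2, -232.9,    2.6]), array([ 575.7, -536.2,   -2. ])]
gasketL {'c': array([673.8, 427.5]), 'size': array([113.5,  73.9]), 'ang': -80.5, 'mean': array([673.5, 427.3]), 'z': array([-0.9,  5.1,  9.8]), 'n': 339}
gasketS {'c': array([639.8, 132.4]), 'size': array([84. , 54.9]), 'ang': -26.7, 'mean': array([639.4, 132.2]), 'z': array([-2.1,  3.7,  7.8]), 'n': 167}
cover {'c': array([619.6, 274. ]), 'size': array([84.2, 56.2]), 'ang': 27.3, 'mean': array([619.1, 273.9]), 'z': array([ 5.9,  9.2, 13.5]), 'n': 433}
body {'c': array([637. ,  -6.1]), 'size': array([85.9, 57. ]), 'ang': 20.6, 'mean': array([636.9,  -5.8]), 'z': array([24.3, 39. , 43.5]), 'n': 275}
housing {'c': array([ 618.6, -138.4]), 'size': array([59.7, 57.3]), 'ang': -44.7, 'mean': array([ 618.3, -137.9]), 'z': array([23.6, 33. , 36.9]), 'n': 232}
cap {'c': array([ 453.3, -135.5]), 'size': array([58.1, 57.9]), 'ang': -2.1, 'mean': array([ 452.6, -135.6]), 'z': array([ 5.4,  8.6, 12.6]), 'n': 323}
gear {'c': array([457.3,   7.1]), 'size': array([54.7, 54.3]), 'ang': 0.2, 'mean': array([457.4,   7.4]), 'z': array([13.2, 18.5, 24.8]), 'n': 269}
vb {'c': array([460.8, 136.8]), 'size': array([60. , 21.1]), 'ang': 17.5, 'mean': array([459.7, 137.9]), 'z': array([21.1, 28. , 35.3]), 'n': 144}
th {'c': array([ 626.4, -289.6]), 'size': array([94.8, 32.9]), 'ang': -4.9, 'mean': array([ 619.6, -288.3]), 'z': array([25.1, 40.8, 47.6]), 'n': 326}
sq {'c': array([444.1, 360.9]), 'size': array([152.2, 151.1]), 'ang': -5.4, 'mean': array([444.8, 362.7]), 'z': array([54.3, 63.3, 67.1]), 'n': 781}
lb {'c': array([ 452.3, -356.8]), 'size': array([212.6, 152.8]), 'ang': -11.6, 'mean': array([ 454. , -358.7]), 'z': array([54.8, 63.4, 67.4]), 'n': 980}
```

View pics/crop0.png

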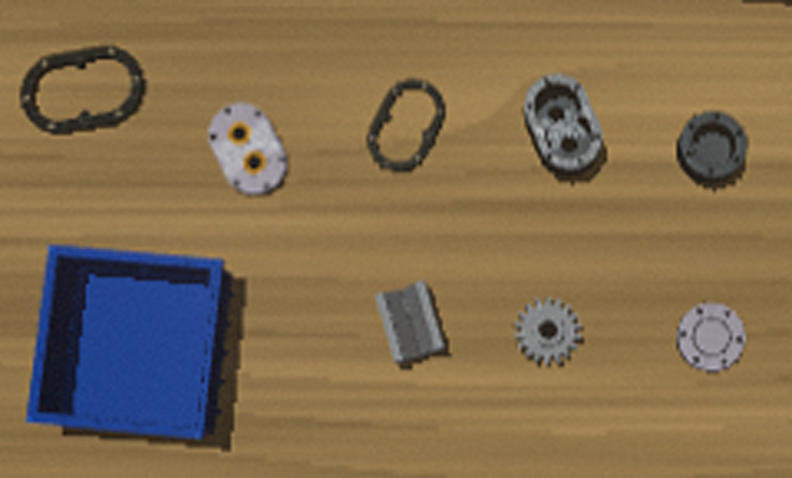

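The crop at (405,125) is the small ring, which measures 84x55 mm, so it is the gasket meant. The large ring at (80,88) is 113x74 mm, a decoy. The other parts match their descriptions. A quick check with averaged shots from both cameras, then I move.

```bash
cat >> h.py <<'E'
def avg(name,n=4):
    P=[];Ds=[]
    for _ in range(n):
        p,d,c=shot(name); P.append(p); Ds.append(np.where(d==0,np.nan,d))
    d=np.nan_to_num(np.nanmedian(Ds,0)); p=np.median(P,0).astype(np.uint8)
    return p,cloud(d,c)
def near(X,p,xy,r,zmin,zmax,col=None):
    m=(np.hypot(X[...,0]-xy[0]/1e3,X[...,1]-xy[1]/1e3)<r/1e3)
    Y=np.where(m[...,None],X,np.nan)
    return outline(Y,p,(0,X.shape[1],0,X.shape[0]),zmin,zmax,col)
E
cat > m2.py <<'E'
import sys
from h import *
T=dict(body=((637,-6),62,.034,.05),cover=((619.5,274),60,.006,.02),gasket=((640,132),55,-.004,.02),housing=((618,-138),50,.029,.045),cap=((453,-135.5),45,.005,.02),sq=((444.5,362),125,.058,.075),lb=((453,-358),140,.058,.075))
dark=lambda q:q.max(-1)<75
for n in("top","side"):
    p,X=avg(n,4)
    for k,(c,r,a,b) in T.items():
        try: print(n,k,near(X,p,c,r,a,b,dark if k=="gasket" else None))
        except Exception as e: print(n,k,e)
E
python3 m2.py
```

```text
top body {'c': array([637.4,  -5.7]), 'size': array([86., 57.]), 'ang': 19.9, 'mean': array([637.8,  -5.6]), 'z': array([36.5, 39.8, 41.8]), 'n': 231}
top cover {'c': array([619.8, 273.9]), 'size': array([82.4, 56.3]), 'ang': 28.6, 'mean': array([619.6, 274.4]), 'z': array([ 7.1,  9.1, 11.4]), 'n': 445}
top gasket {'c': array([639.8, 132.5]), 'size': array([83.5, 55.3]), 'ang': -26.0, 'mean': array([639.3, 132.1]), 'z': array([-1.1,  4. ,  6.4]), 'n': 170}
top housing {'c': array([ 618.6, -138.4]), 'size': array([59.3, 57.3]), 'ang': -44.6, 'mean': array([ 619. , -137.8]), 'z': array([31. , 33.2, 35.9]), 'n': 204}
top cap {'c': array([ 453.5, -135.5]), 'size': array([58.2, 58.1]), 'ang': 89.8, 'mean': array([ 452.5, -135.7]), 'z': array([ 6.6,  8.6, 11.1]), 'n': 338}
top sq {'c': array([443.9, 361. ]), 'size': array([152. , 150.7]), 'ang': -5.3, 'mean': array([443.2, 358.9]), 'z': array([60.5, 63.5, 65.8]), 'n': 719}
top lb {'c': array([ 452.4, -356.5]), 'size': array([212.3, 151.3]), 'ang': -11.6, 'mean': array([ 451.6, -356.2]), 'z': array([60.5, 63.7, 65.9]), 'n': 900}
side body {
[... 506 characters left out ...]
ray([55.9, 55.2]), 'ang': 22.5, 'mean': array([ 615.3, -135.4]), 'z': array([29.6, 33.4, 34.6]), 'n': 144}
side cap {'c': array([ 450.2, -136.5]), 'size': array([58.6, 58.5]), 'ang': 64.3, 'mean': array([ 449. , -133.4]), 'z': array([ 6.6,  9.2, 10.5]), 'n': 224}
side sq {'c': array([442.6, 360. ]), 'size': array([151.4, 150.9]), 'ang': 85.2, 'mean': array([439.1, 371.6]), 'z': array([59.3, 64.4, 65.9]), 'n': 2063}
side lb {'c': array([ 450. , -358.1]), 'size': array([210.9, 152.3]), 'ang': -11.6, 'mean': array([ 446.2, -349.1]), 'z': array([58.6, 63.5, 65.5]), 'n': 593}h.py:30: RuntimeWarning: All-NaN slice encountered
  d=np.nan_to_num(np.nanmedian(Ds,0)); p=np.median(P,0).astype(np.uint8)
```

```bash
python3 -m inch '[{"dx":0,"dy":0,"dz":20,"yaw":0,"fingers":1}]'
```

```text
time_s: 0.62
tool_pos: [0.2141, -0.5606, 0.4228]
orientation: [[0.934, 0.357, -0.001], [0.357, -0.934, 0.004], [0.0, -0.004, -1.0]]
contact_force: [0.7, 0.7, -0.1]
width: 0.088
```

```bash
python3 -m inch '[{"dx":36,"dy":46,"dz":-10},{"dx":36,"dy":46,"dz":-10},{"dx":36,"dy":46,"dz":-10},{"dx":36,"dy":46,"dz":-10},{"dx":36,"dy":46,"dz":-10},{"dx":36,"dy":46,"dz":-10},{"dx":36,"dy":46,"dz":-10},{"dx":36,"dy":46,"dz":-10},{"dx":36,"dy":46,"dz":-10},{"dx":36,"dy":46,"dz":-10}]'
```

```text
invalid input at $[0]: expected keys dx, dy, dz, yaw, fingers
```

```bash
python3 -m inch '[{"dx":36,"dy":46,"dz":-10,"yaw":0,"fingers":1},{"dx":36,"dy":46,"dz":-10,"yaw":0,"fingers":1},{"dx":36,"dy":46,"dz":-10,"yaw":0,"fingers":1},{"dx":36,"dy":46,"dz":-10,"yaw":0,"fingers":1},{"dx":36,"dy":46,"dz":-10,"yaw":0,"fingers":1},{"dx":36,"dy":46,"dz":-10,"yaw":0,"fingers":1},{"dx":36,"dy":46,"dz":-10,"yaw":0,"fingers":1},{"dx":36,"dy":46,"dz":-10,"yaw":0,"fingers":1},{"dx":36,"dy":46,"dz":-10,"yaw":0,"fingers":1},{"dx":36,"dy":46,"dz":-10,"yaw":0,"fingers":1}]'
```

```text
time_s: 1.88
tool_pos: [0.5797, -0.0877, 0.3238]
orientation: [[0.937, 0.349, 0.006], [0.349, -0.937, -0.004], [0.004, 0.006, -1.0]]
contact_force: [0.6, -0.1, 0.2]
width: 0.0881
```

```bash
cat > go.py <<'E'
# python3 go.py x y ang tipz : remaining move (mm, deg); ang = long-axis direction of part (tool x)
import sys
from h import *
s=monitor.read_state(); R=np.array(s["orientation"]); g=np.array(s["tool_pos"])*1000+R[:,2]*175; 
a=np.degrees(np.arctan2(R[1,0],R[0,0])); tip=g+R[:,2]*7
x,y,an,z=map(float,sys.argv[1:5]); da=(an-a+90)%180-90
print("remain dx %.1f dy %.1f dz %.1f yaw %.1f | ang %.1f tip %s t %.2f w %.1f F %s j6 %.2f"%(x-g[0],y-g[1],z-tip[2],da,a,np.round(tip,1),s["time_s"],s["width"]*1e3,np.round(s["contact_force"],1),s["joints"][5]))
E
python3 -m inch '[{"dx":28,"dy":41,"dz":-25,"yaw":0,"fingers":1},{"dx":28,"dy":41,"dz":-25,"yaw":0,"fingers":1},{"dx":0,"dy":0,"dz":-25,"yaw":0,"fingers":1},{"dx":0,"dy":0,"dz":-25,"yaw":0,"fingers":1},{"dx":0,"dy":0,"dz":0,"yaw":0,"fingers":1}]'; python3 go.py 636.3 -6.5 20.5 8
```

```text
time_s: 2.5
tool_pos: [0.6386, 0.0026, 0.2193]
orientation: [[0.935, 0.355, 0.005], [0.355, -0.935, -0.004], [0.003, 0.005, -1.0]]
contact_force: [-0.2, -0.1, -0.2]
width: 0.0877
remain dx -3.2 dy -8.5 dz -29.3 yaw -0.3 | ang 20.8 tip [639.5   2.   37.3] t 2.50 w 87.7 F [-0.2 -0.1 -0.2] j6 1.16
```

```bash
python3 -m inch '[{"dx":-3,"dy":-8.5,"dz":5,"yaw":0,"fingers":1},{"dx":0,"dy":0,"dz":0,"yaw":0,"fingers":1},{"dx":0,"dy":0,"dz":-12,"yaw":0,"fingers":1},{"dx":0,"dy":0,"dz":-12,"yaw":0,"fingers":1},{"dx":0,"dy":0,"dz":-10,"yaw":0,"fingers":1},{"dx":0,"dy":0,"dz":0,"yaw":0,"fingers":1}]'; python3 go.py 636.3 -6.5 20.5 8
```

```text
time_s: 3.25
tool_pos: [0.6359, -0.0076, 0.1927]
orientation: [[0.935, 0.354, 0.011], [0.354, -0.935, -0.004], [0.008, 0.008, -1.0]]
contact_force: [-0.5, 0.6, -0.3]
width: 0.0881
remain dx -1.4 dy 1.8 dz -2.7 yaw -0.2 | ang 20.7 tip [637.8  -8.4  10.7] t 3.25 w 88.1 F [-0.5  0.6 -0.3] j6 1.14
```

```bash
python3 -m inch '[{"dx":-1.4,"dy":1.8,"dz":-2,"yaw":0,"fingers":1},{"dx":0,"dy":0,"dz":0,"yaw":0,"fingers":0.5},{"dx":0,"dy":0,"dz":0,"yaw":0,"fingers":0.3},{"dx":0,"dy":0,"dz":0,"yaw":0,"fingers":0.3},{"dx":0,"dy":0,"dz":0,"yaw":0,"fingers":0.3},{"dx":0,"dy":0,"dz":0,"yaw":0,"fingers":0.3}]'; python3 go.py 636.3 -6.5 20.5 8
```

```text
time_s: 4.0
tool_pos: [0.6346, -0.0054, 0.1913]
orientation: [[0.935, 0.354, 0.012], [0.354, -0.935, -0.004], [0.009, 0.008, -1.0]]
contact_force: [-0.1, -1.2, -0.7]
width: 0.0562
remain dx -0.4 dy -0.4 dz -1.3 yaw -0.2 | ang 20.7 tip [636.8  -6.2   9.3] t 4.00 w 56.2 F [-0.1 -1.2 -0.7] j6 1.15
```

```bash
python3 -m inch '[{"dx":0,"dy":0,"dz":10,"yaw":0,"fingers":0},{"dx":0,"dy":0,"dz":25,"yaw":0,"fingers":0},{"dx":0,"dy":0,"dz":30,"yaw":0,"fingers":0},{"dx":0,"dy":0,"dz":25,"yaw":0,"fingers":0},{"dx":-18,"dy":-35,"dz":5,"yaw":-4,"fingers":0},{"dx":-18,"dy":-35,"dz":5,"yaw":-4,"fingers":0},{"dx":-18,"dy":-35,"dz":0,"yaw":-4,"fingers":0},{"dx":-18,"dy":-35,"dz":0,"yaw":-4,"fingers":0},{"dx":-18,"dy":-35,"dz":0,"yaw":-4,"fingers":0},{"dx":-18,"dy":-35,"dz":0,"yaw":-4,"fingers":0}]'; python3 go.py 451.2 -357.3 -11.6 13.3
```

```text
time_s: 5.25
tool_pos: [0.5205, -0.2179, 0.2857]
orientation: [[0.998, -0.064, -0.009], [-0.064, -0.998, 0.001], [-0.009, -0.001, -1.0]]
contact_force: [-0.0, -0.1, -7.0]
width: 0.0558
remain dx -67.6 dy -139.6 dz -90.5 yaw -7.9 | ang -3.7 tip [ 518.8 -217.7  103.8] t 5.25 w 55.8 F [-0.  -0.1 -7. ] j6 1.18
```

```bash
python3 -m inch '[{"dx":-17,"dy":-35,"dz":0,"yaw":-2,"fingers":0},{"dx":-17,"dy":-35,"dz":0,"yaw":-2,"fingers":0},{"dx":-14,"dy":-30,"dz":0,"yaw":-2,"fingers":0},{"dx":-8,"dy":-16,"dz":0,"yaw":0,"fingers":0},{"dx":0,"dy":0,"dz":0,"yaw":0,"fingers":0},{"dx":0,"dy":0,"dz":0,"yaw":0,"fingers":0}]'; python3 go.py 451.2 -357.3 -11.6 13.3
```

```text
time_s: 6.0
tool_pos: [0.4602, -0.3381, 0.2825]
orientation: [[0.985, -0.174, -0.015], [-0.174, -0.985, 0.008], [-0.017, -0.005, -1.0]]
contact_force: [-0.1, -0.1, -6.6]
width: 0.056
remain dx -6.3 dy -20.5 dz -87.2 yaw -1.6 | ang -10.0 tip [ 457.4 -336.7  100.5] t 6.00 w 56.0 F [-0.1 -0.1 -6.6] j6 1.05
```

```bash
python3 -m inch '[{"dx":-6,"dy":-20,"dz":0,"yaw":-1.6,"fingers":0},{"dx":0,"dy":0,"dz":-15,"yaw":0,"fingers":0},{"dx":0,"dy":0,"dz":-15,"yaw":0,"fingers":0},{"dx":0,"dy":0,"dz":-10,"yaw":0,"fingers":0},{"dx":0,"dy":0,"dz":0,"yaw":0,"fingers":0}]'; python3 go.py 451.2 -357.3 -11.6 13.3
```

```text
time_s: 6.62
tool_pos: [0.4551, -0.3566, 0.2385]
orientation: [[0.98, -0.199, -0.017], [-0.199, -0.98, 0.011], [-0.019, -0.007, -1.0]]
contact_force: [-0.6, -0.4, -5.6]
width: 0.056
remain dx -1.0 dy -2.5 dz -43.2 yaw -0.1 | ang -11.5 tip [ 452.1 -354.7   56.5] t 6.62 w 56.0 F [-0.6 -0.4 -5.6] j6 1.05
```

```bash
python3 -m inch '[{"dx":-1,"dy":-2.5,"dz":-12,"yaw":0,"fingers":0},{"dx":0,"dy":0,"dz":-10,"yaw":0,"fingers":0},{"dx":0,"dy":0,"dz":-8,"yaw":0,"fingers":0},{"dx":0,"dy":0,"dz":-4,"yaw":0,"fingers":0},{"dx":0,"dy":0,"dz":0,"yaw":0,"fingers":0}]'; python3 go.py 451.2 -357.3 -11.6 13.3
```

```text
time_s: 7.25
tool_pos: [0.4542, -0.3592, 0.2026]
orientation: [[0.98, -0.199, -0.016], [-0.198, -0.98, 0.01], [-0.018, -0.007, -1.0]]
contact_force: [0.0, -0.1, -6.5]
width: 0.056
remain dx -0.2 dy 0.1 dz -7.3 yaw -0.2 | ang -11.4 tip [ 451.2 -357.3   20.6] t 7.25 w 56.0 F [ 0.  -0.1 -6.5] j6 1.04
```

```bash
python3 -m inch '[{"dx":0,"dy":0,"dz":-3,"yaw":0,"fingers":0},{"dx":0,"dy":0,"dz":-2,"yaw":0,"fingers":0},{"dx":0,"dy":0,"dz":-1,"yaw":0,"fingers":0},{"dx":0,"dy":0,"dz":0,"yaw":0,"fingers":0}]'; python3 go.py 451.2 -357.3 -11.6 13.3
```

```text
time_s: 7.75
tool_pos: [0.4545, -0.3594, 0.1973]
orientation: [[0.98, -0.198, -0.015], [-0.198, -0.98, 0.009], [-0.016, -0.006, -1.0]]
contact_force: [0.2, -0.1, -6.7]
width: 0.0558
remain dx -0.7 dy 0.5 dz -2.0 yaw -0.2 | ang -11.4 tip [ 451.8 -357.7   15.3] t 7.75 w 55.8 F [ 0.2 -0.1 -6.7] j6 1.04
```

```bash
python3 -m inch '[{"dx":0,"dy":0,"dz":-1,"yaw":0,"fingers":0},{"dx":0,"dy":0,"dz":-1,"yaw":0,"fingers":0},{"dx":0,"dy":0,"dz":0,"yaw":0,"fingers":0}]'; python3 go.py 451.2 -357.3 -11.6 13.3
```

```text
time_s: 8.12
tool_pos: [0.4546, -0.3595, 0.1964]
orientation: [[0.98, -0.198, -0.014], [-0.198, -0.98, 0.008], [-0.015, -0.005, -1.0]]
contact_force: [0.8, -0.3, -6.5]
width: 0.056
remain dx -1.0 dy 0.8 dz -1.1 yaw -0.2 | ang -11.4 tip [ 452.1 -358.    14.4] t 8.12 w 56.0 F [ 0.8 -0.3 -6.5] j6 1.04
```

```bash
python3 -m inch '[{"dx":0,"dy":0,"dz":-1,"yaw":0,"fingers":0},{"dx":0,"dy":0,"dz":-1,"yaw":0,"fingers":0},{"dx":0,"dy":0,"dz":-1,"yaw":0,"fingers":0}]'; python3 go.py 451.2 -357.3 -11.6 13.3
```

```text
time_s: 8.5
tool_pos: [0.4547, -0.3596, 0.1959]
orientation: [[0.98, -0.198, -0.013], [-0.198, -0.98, 0.007], [-0.014, -0.004, -1.0]]
contact_force: [-3.1, 3.9, 3.7]
width: 0.0558
remain dx -1.3 dy 1.1 dz -0.7 yaw -0.2 | ang -11.4 tip [ 452.4 -358.3   14. ] t 8.50 w 55.8 F [-3.1  3.9  3.7] j6 1.04
```

Contact made (Fz −6.5 → +3.7). Release and lift, heading for the cover.

```bash
python3 -m inch '[{"dx":0,"dy":0,"dz":0,"yaw":0,"fingers":0.75},{"dx":0,"dy":0,"dz":0,"yaw":0,"fingers":0.82},{"dx":0,"dy":0,"dz":5,"yaw":0,"fingers":0.82},{"dx":0,"dy":0,"dz":25,"yaw":0,"fingers":0.82},{"dx":0,"dy":0,"dz":45,"yaw":0,"fingers":0.82},{"dx":0,"dy":0,"dz":45,"yaw":0,"fingers":0.82},{"dx":5,"dy":30,"dz":20,"yaw":2,"fingers":1},{"dx":9,"dy":50,"dz":0,"yaw":4,"fingers":1},{"dx":12,"dy":55,"dz":0,"yaw":4,"fingers":1},{"dx":14,"dy":58,"dz":0,"yaw":4,"fingers":1}]'; python3 go.py 618.5 273.5 28.4 1.5
python3 - <<'E'
from h import *
p,X=avg("top",2); save(cv2.resize(p[150:300,340:460],None,fx=4,fy=4),"body1.png")
print(near(X,p,(452,-358),55,.038,.052))
E
```

```text
time_s: 9.75
tool_pos: [0.4947, -0.1656, 0.3441]
orientation: [[0.999, 0.044, -0.004], [0.044, -0.999, -0.002], [-0.004, 0.001, -1.0]]
contact_force: [1.6, 0.0, 0.7]
width: 0.088
remain dx 124.5 dy 439.4 dz -160.6 yaw 25.9 | ang 2.5 tip [ 494.  -165.9  162.1] t 9.75 w 88.0 F [1.6 0.  0.7] j6 1.14
{'c': array([ 446.8, -367.7]), 'size': array([83.9, 45.4]), 'ang': -30.7, 'mean': array([ 442.5, -368.1]), 'z': array([39. , 43.8, 46.9]), 'n': 157}h.py:30: RuntimeWarning: All-NaN slice encountered
  d=np.nan_to_num(np.nanmedian(Ds,0)); p=np.median(P,0).astype(np.uint8)
```

View pics/body1.png

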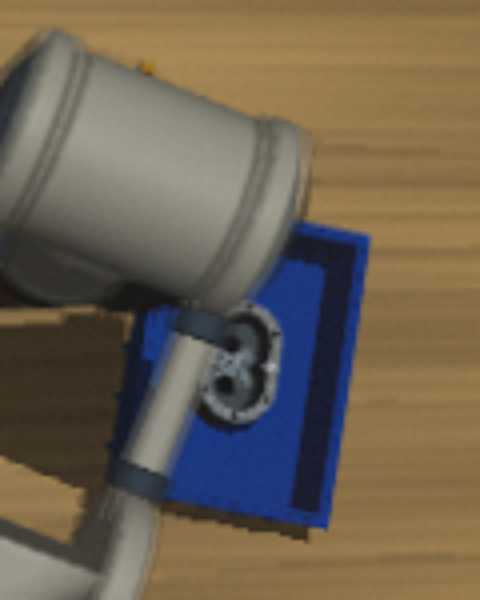

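The body stands upright in the long box, around crop pixel (245,365), with the arm hiding part of it. I will re-measure once the arm is clear. On to the cover.

```bash
python3 -m inch '[{"dx":15,"dy":55,"dz":0,"yaw":3,"fingers":1},{"dx":15,"dy":55,"dz":0,"yaw":3,"fingers":1},{"dx":15,"dy":55,"dz":0,"yaw":3,"fingers":1},{"dx":15,"dy":55,"dz":0,"yaw":3,"fingers":1},{"dx":15,"dy":55,"dz":0,"yaw":3,"fingers":1},{"dx":15,"dy":55,"dz":0,"yaw":3,"fingers":1},{"dx":15,"dy":55,"dz":0,"yaw":3,"fingers":1},{"dx":6,"dy":15,"dz":-10,"yaw":0,"fingers":1},{"dx":0,"dy":0,"dz":0,"yaw":0,"fingers":1}]'; python3 go.py 618.5 273.5 28.4 1.5
python3 - <<'E' 2>/dev/null
from h import *
p,X=avg("top",4)
print(near(X,p,(452,-358),52,.038,.052),near(X,p,(452,-358),140,.058,.075))
p,X=avg("side",4)
print(near(X,p,(452,-358),52,.038,.052))
E
```

```text
time_s: 10.98
tool_pos: [0.6103, 0.2445, 0.3359]
orientation: [[0.914, 0.406, 0.005], [0.406, -0.914, -0.004], [0.003, 0.006, -1.0]]
contact_force: [-0.0, -1.1, -0.5]
width: 0.0877
remain dx 7.4 dy 29.8 dz -152.4 yaw 4.4 | ang 24.0 tip [611.1 243.7 153.9] t 10.97 w 87.7 F [-0.  -1.1 -0.5] j6 1.48
{'c': array([ 452.5, -358.6]), 'size': array([86.5, 56.1]), 'ang': -10.3, 'mean': array([ 452.1, -358.5]), 'z': array([40.7, 43.5, 45.7]), 'n': 246} {'c': array([ 452.3, -356.8]), 'size': array([212.2, 151.9]), 'ang': -11.7, 'mean': array([ 452. , -355.8]), 'z': array([60.4, 63.8, 65.9]), 'n': 901}
{'c': array([ 450.2, -362.5]), 'size': array([84.4, 51.3]), 'ang': -8.4, 'mean': array([ 448.1, -368.2]), 'z': array([39.3, 43.8, 45.2]), 'n': 115}
```

```bash
python3 -m inch '[{"dx":8,"dy":29,"dz":-25,"yaw":4.4,"fingers":1},{"dx":0,"dy":0,"dz":-30,"yaw":0,"fingers":1},{"dx":0,"dy":0,"dz":-30,"yaw":0,"fingers":1},{"dx":0,"dy":0,"dz":-20,"yaw":0,"fingers":1},{"dx":0,"dy":0,"dz":-5,"yaw":0,"fingers":1},{"dx":0,"dy":0,"dz":0,"yaw":0,"fingers":1}]'; python3 go.py 619 273.6 28.4 1.5
```

```text
time_s: 12.12
tool_pos: [0.6184, 0.2707, 0.2296]
orientation: [[0.881, 0.473, 0.015], [0.473, -0.881, 0.0], [0.013, 0.007, -1.0]]
contact_force: [0.7, 0.1, -0.3]
width: 0.0879
remain dx -2.0 dy 2.8 dz -46.1 yaw 0.2 | ang 28.2 tip [621.1 270.8  47.6] t 12.12 w 87.9 F [ 0.7  0.1 -0.3] j6 1.44
```

```bash
python3 -m inch '[{"dx":-2,"dy":3,"dz":-15,"yaw":0,"fingers":1},{"dx":0,"dy":0,"dz":-15,"yaw":0,"fingers":1},{"dx":0,"dy":0,"dz":-9,"yaw":0,"fingers":1},{"dx":0,"dy":0,"dz":0,"yaw":0,"fingers":1}]'; python3 go.py 619 273.6 28.4 1.5
```

```text
time_s: 12.62
tool_pos: [0.6166, 0.2741, 0.1902]
orientation: [[0.881, 0.473, 0.018], [0.473, -0.881, 0.001], [0.016, 0.007, -1.0]]
contact_force: [-0.6, 0.2, 0.1]
width: 0.0879
remain dx -0.7 dy -0.7 dz -6.7 yaw 0.2 | ang 28.2 tip [619.8 274.3   8.2] t 12.62 w 87.9 F [-0.6  0.2  0.1] j6 1.45
```

```bash
python3 -m inch '[{"dx":-0.5,"dy":-0.5,"dz":-4,"yaw":0,"fingers":1},{"dx":0,"dy":0,"dz":-1.5,"yaw":0,"fingers":1},{"dx":0,"dy":0,"dz":-1,"yaw":0,"fingers":0.7},{"dx":0,"dy":0,"dz":0,"yaw":0,"fingers":0.3},{"dx":0,"dy":0,"dz":0,"yaw":0,"fingers":0},{"dx":0,"dy":0,"dz":0,"yaw":0,"fingers":0},{"dx":0,"dy":0,"dz":0,"yaw":0,"fingers":0}]'; python3 go.py 619 273.6 28.4 1.5
```

```text
time_s: 13.5
tool_pos: [0.6165, 0.2736, 0.1847]
orientation: [[0.881, 0.473, 0.02], [0.473, -0.881, 0.002], [0.018, 0.008, -1.0]]
contact_force: [-0.5, 0.5, -1.1]
width: 0.0558
remain dx -1.0 dy -0.4 dz -1.2 yaw 0.2 | ang 28.2 tip [620.1 274.    2.7] t 13.50 w 55.8 F [-0.5  0.5 -1.1] j6 1.45
```

```bash
python3 -m inch '[{"dx":0,"dy":0,"dz":10,"yaw":0,"fingers":0},{"dx":0,"dy":0,"dz":30,"yaw":0,"fingers":0},{"dx":0,"dy":0,"dz":40,"yaw":0,"fingers":0},{"dx":-5,"dy":-20,"dz":25,"yaw":-1,"fingers":0},{"dx":-10,"dy":-40,"dz":10,"yaw":-3,"fingers":0},{"dx":-14,"dy":-52,"dz":0,"yaw":-3,"fingers":0},{"dx":-14,"dy":-52,"dz":0,"yaw":-3,"fingers":0},{"dx":-14,"dy":-52,"dz":0,"yaw":-3,"fingers":0},{"dx":-14,"dy":-52,"dz":0,"yaw":-3,"fingers":0},{"dx":-14,"dy":-52,"dz":0,"yaw":-3,"fingers":0}]'; python3 go.py 452.8 -358.4 -11.4 46.7
```

```text
time_s: 14.75
tool_pos: [0.5269, -0.0519, 0.3092]
orientation: [[0.987, 0.157, 0.025], [0.157, -0.988, -0.005], [0.024, 0.009, -1.0]]
contact_force: [1.2, -0.5, -1.3]
width: 0.0558
remain dx -78.5 dy -305.6 dz -80.6 yaw -20.4 | ang 9.0 tip [531.5 -52.9 127.3] t 14.75 w 55.8 F [ 1.2 -0.5 -1.3] j6 1.25
```

```bash
python3 -m inch '[{"dx":-14,"dy":-52,"dz":0,"yaw":-3.5,"fingers":0},{"dx":-14,"dy":-52,"dz":0,"yaw":-3.5,"fingers":0},{"dx":-14,"dy":-52,"dz":0,"yaw":-3.5,"fingers":0},{"dx":-13,"dy":-50,"dz":0,"yaw":-3.5,"fingers":0},{"dx":-9,"dy":-35,"dz":0,"yaw":-2,"fingers":0},{"dx":-5,"dy":-20,"dz":0,"yaw":-1,"fingers":0},{"dx":0,"dy":0,"dz":0,"yaw":0,"fingers":0},{"dx":0,"dy":0,"dz":0,"yaw":0,"fingers":0}]'; python3 go.py 452.8 -358.4 -11.4 46.7
```

```text
time_s: 15.75
tool_pos: [0.4518, -0.3237, 0.3157]
orientation: [[0.988, -0.155, 0.029], [-0.154, -0.988, -0.017], [0.031, 0.013, -0.999]]
contact_force: [-0.1, 0.2, -1.3]
width: 0.0557
remain dx -4.0 dy -31.7 dz -87.1 yaw -2.5 | ang -8.9 tip [ 457.  -326.9  133.8] t 15.75 w 55.7 F [-0.1  0.2 -1.3] j6 1.04
```

```bash
python3 -m inch '[{"dx":-2,"dy":-15,"dz":0,"yaw":-1.2,"fingers":0},{"dx":-1,"dy":-13,"dz":-15,"yaw":-1.2,"fingers":0},{"dx":0,"dy":0,"dz":-20,"yaw":0,"fingers":0},{"dx":0,"dy":0,"dz":-20,"yaw":0,"fingers":0},{"dx":0,"dy":0,"dz":-5,"yaw":0,"fingers":0},{"dx":0,"dy":0,"dz":0,"yaw":0,"fingers":0}]'; python3 go.py 452.8 -358.4 -11.4 46.7
```

```text
time_s: 16.5
tool_pos: [0.449, -0.3511, 0.2489]
orientation: [[0.98, -0.196, 0.025], [-0.195, -0.981, -0.015], [0.028, 0.01, -1.0]]
contact_force: [0.9, -0.0, -0.9]
width: 0.055
remain dx -0.5 dy -4.6 dz -20.3 yaw -0.1 | ang -11.3 tip [ 453.5 -353.9   67. ] t 16.50 w 55.0 F [ 0.9 -0.  -0.9] j6 1.04
```

```bash
python3 -m inch '[{"dx":-0.5,"dy":-4,"dz":-5,"yaw":0,"fingers":0},{"dx":0,"dy":0,"dz":-5,"yaw":0,"fingers":0},{"dx":0,"dy":0,"dz":-3,"yaw":0,"fingers":0},{"dx":0,"dy":0,"dz":0,"yaw":0,"fingers":0}]'; python3 go.py 452.8 -358.4 -11.4 46.7
```

```text
time_s: 17.0
tool_pos: [0.4488, -0.3555, 0.2367]
orientation: [[0.98, -0.195, 0.027], [-0.195, -0.981, -0.017], [0.03, 0.011, -0.999]]
contact_force: [-0.4, 0.2, -1.1]
width: 0.0559
remain dx -0.8 dy 0.1 dz -8.1 yaw -0.2 | ang -11.2 tip [ 453.7 -358.6   54.8] t 17.00 w 55.9 F [-0.4  0.2 -1.1] j6 1.04
```

```bash
python3 -m inch '[{"dx":-0.7,"dy":0,"dz":-4,"yaw":-0.2,"fingers":0},{"dx":0,"dy":0,"dz":-2,"yaw":0,"fingers":0},{"dx":0,"dy":0,"dz":-1,"yaw":0,"fingers":0},{"dx":0,"dy":0,"dz":0,"yaw":0,"fingers":0}]'; python3 go.py 452.8 -358.4 -11.4 46.7
```

```text
time_s: 17.5
tool_pos: [0.4481, -0.3555, 0.2297]
orientation: [[0.98, -0.199, 0.028], [-0.198, -0.98, -0.018], [0.031, 0.012, -0.999]]
contact_force: [1.2, -0.2, -0.9]
width: 0.0559
remain dx -0.2 dy 0.2 dz -1.1 yaw 0.1 | ang -11.5 tip [ 453.2 -358.7   47.8] t 17.50 w 55.9 F [ 1.2 -0.2 -0.9] j6 1.04
```

```bash
python3 -m inch '[{"dx":0,"dy":0,"dz":-1,"yaw":0,"fingers":0},{"dx":0,"dy":0,"dz":-1,"yaw":0,"fingers":0},{"dx":0,"dy":0,"dz":0,"yaw":0,"fingers":0}]'; python3 go.py 452.8 -358.4 -11.4 46.7
```

```text
time_s: 17.88
tool_pos: [0.4482, -0.3556, 0.229]
orientation: [[0.98, -0.199, 0.028], [-0.198, -0.98, -0.018], [0.032, 0.012, -0.999]]
contact_force: [0.9, -0.0, -0.1]
width: 0.0556
remain dx -0.4 dy 0.4 dz -0.4 yaw 0.0 | ang -11.4 tip [ 453.4 -358.9   47.1] t 17.88 w 55.6 F [ 0.9 -0.  -0.1] j6 1.04
```

```bash
python3 -m inch '[{"dx":0,"dy":0,"dz":-1,"yaw":0,"fingers":0},{"dx":0,"dy":0,"dz":0,"yaw":0,"fingers":0.66},{"dx":0,"dy":0,"dz":0,"yaw":0,"fingers":0.7},{"dx":0,"dy":0,"dz":0,"yaw":0,"fingers":0.8},{"dx":0,"dy":0,"dz":5,"yaw":0,"fingers":0.82},{"dx":0,"dy":0,"dz":25,"yaw":0,"fingers":0.82},{"dx":0,"dy":0,"dz":45,"yaw":0,"fingers":0.9},{"dx":4,"dy":30,"dz":30,"yaw":-1,"fingers":1},{"dx":15,"dy":48,"dz":0,"yaw":-1,"fingers":1},{"dx":20,"dy":50,"dz":0,"yaw":-1,"fingers":1}]'; python3 go.py 639.8 132.6 -26.3 1
```

```text
time_s: 19.12
tool_pos: [0.4864, -0.2272, 0.3373]
orientation: [[0.966, -0.258, 0.029], [-0.258, -0.966, -0.02], [0.034, 0.012, -0.999]]
contact_force: [0.7, 0.2, -0.1]
width: 0.0878
remain dx 148.3 dy 363.4 dz -154.4 yaw -11.4 | ang -14.9 tip [ 491.7 -231.   155.4] t 19.12 w 87.8 F [ 0.7  0.2 -0.1] j6 1.33
```

```bash
python3 -m inch '[{"dx":21,"dy":50,"dz":0,"yaw":-2,"fingers":1},{"dx":21,"dy":50,"dz":0,"yaw":-2,"fingers":1},{"dx":21,"dy":50,"dz":0,"yaw":-2,"fingers":1},{"dx":21,"dy":50,"dz":0,"yaw":-2,"fingers":1},{"dx":21,"dy":50,"dz":0,"yaw":-1,"fingers":1},{"dx":18,"dy":44,"dz":0,"yaw":-1,"fingers":1},{"dx":12,"dy":30,"dz":-20,"yaw":0,"fingers":1},{"dx":5,"dy":15,"dz":-20,"yaw":0,"fingers":1},{"dx":0,"dy":0,"dz":0,"yaw":0,"fingers":1},{"dx":0,"dy":0,"dz":0,"yaw":0,"fingers":1}]'; python3 go.py 639.8 132.6 -26.3 1
python3 - <<'E' 2>/dev/null
from h import *
p,X=avg("top",4)
save(cv2.resize(p[190:290,360:440],None,fx=5,fy=5),"cover1.png")
print(near(X,p,(452,-358),52,.048,.062))
p,X=avg("side",4)
print(near(X,p,(452,-358),52,.048,.062)); save(cv2.resize(p[110:200,300:420],None,fx=5,fy=5),"cover1s.png")
E
```

```text
time_s: 20.38
tool_pos: [0.6293, 0.1256, 0.3005]
orientation: [[0.905, -0.425, 0.032], [-0.424, -0.905, -0.028], [0.041, 0.012, -0.999]]
contact_force: [0.2, -0.5, 0.7]
width: 0.0874
remain dx 4.8 dy 11.9 dz -117.7 yaw -1.2 | ang -25.1 tip [635.2 120.5 118.7] t 20.38 w 87.4 F [ 0.2 -0.5  0.7] j6 2.16
{'c': array([ 453.1, -358.7]), 'size': array([84.5, 55.8]), 'ang': -10.1, 'mean': array([ 452.7, -358.6]), 'z': array([51.2, 53.4, 55.3]), 'n': 520}
{'c': array([ 451. , -359.4]), 'size': array([84.2, 57.7]), 'ang': -9.7, 'mean': array([ 450. , -354.8]), 'z': array([49.4, 53.9, 55.1]), 'n': 238}
```

View pics/cover1.png

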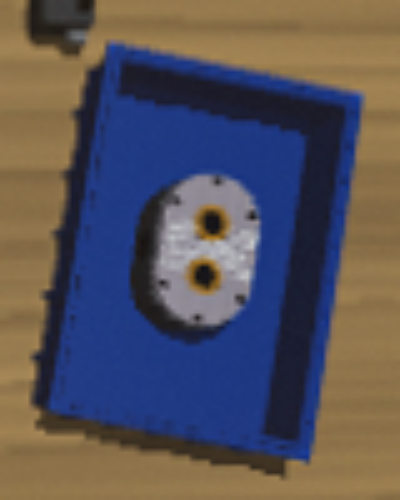

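View pics/cover1s.png

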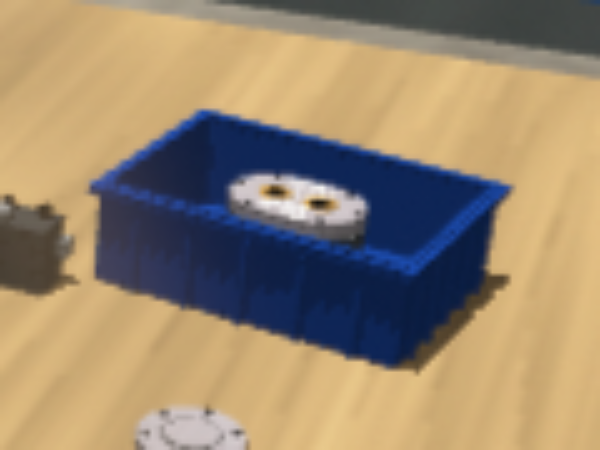

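Cover sits flat on the body: top crop centre (205,250), z≈54, and (453,−359) against the body's (452.5,−358.6). Next the gasket.

```bash
python3 -m inch '[{"dx":4,"dy":11,"dz":-20,"yaw":-1.2,"fingers":1},{"dx":0,"dy":0,"dz":-25,"yaw":0,"fingers":1},{"dx":0,"dy":0,"dz":-25,"yaw":0,"fingers":1},{"dx":0,"dy":0,"dz":-10,"yaw":0,"fingers":1},{"dx":0,"dy":0,"dz":0,"yaw":0,"fingers":1}]'; python3 go.py 639.8 132.6 -26.3 1.2
```

```text
time_s: 21.4
tool_pos: [0.6337, 0.1369, 0.2209]
orientation: [[0.895, -0.445, 0.036], [-0.444, -0.895, -0.028], [0.045, 0.009, -0.999]]
contact_force: [-0.0, -0.4, 0.2]
width: 0.0879
remain dx -0.2 dy 0.6 dz -37.9 yaw 0.1 | ang -26.4 tip [640.2 131.9  39.1] t 21.40 w 87.9 F [-0.  -0.4  0.2] j6 2.20
```

```bash
python3 -m inch '[{"dx":0,"dy":0,"dz":-15,"yaw":0,"fingers":1},{"dx":0,"dy":0,"dz":-12,"yaw":0,"fingers":0.85},{"dx":0,"dy":0,"dz":-5,"yaw":0,"fingers":0.85},{"dx":0,"dy":0,"dz":0,"yaw":0,"fingers":0.8}]'; python3 go.py 639.8 132.6 -26.3 1.2
```

```text
time_s: 21.9
tool_pos: [0.6342, 0.1369, 0.189]
orientation: [[0.895, -0.445, 0.039], [-0.444, -0.895, -0.027], [0.047, 0.007, -0.999]]
contact_force: [-0.3, 0.2, 0.2]
width: 0.0709
remain dx -1.3 dy 0.5 dz -6.0 yaw 0.1 | ang -26.4 tip [641.3 131.9   7.2] t 21.90 w 70.9 F [-0.3  0.2  0.2] j6 2.21
```

```bash
python3 -m inch '[{"dx":-1.3,"dy":0.5,"dz":-3,"yaw":0,"fingers":0.8},{"dx":0,"dy":0,"dz":-1.5,"yaw":0,"fingers":0.75},{"dx":0,"dy":0,"dz":-1,"yaw":0,"fingers":0.75},{"dx":0,"dy":0,"dz":0,"yaw":0,"fingers":0.75}]'; python3 go.py 639.8 132.6 -26.3 1.2
```

```text
time_s: 22.4
tool_pos: [0.6331, 0.1375, 0.1844]
orientation: [[0.895, -0.445, 0.041], [-0.444, -0.895, -0.027], [0.049, 0.006, -0.999]]
contact_force: [-0.7, 0.5, -0.4]
width: 0.0656
remain dx -0.5 dy -0.2 dz -1.4 yaw 0.1 | ang -26.4 tip [640.6 132.6   2.6] t 22.40 w 65.6 F [-0.7  0.5 -0.4] j6 2.21
```

```bash
python3 -m inch '[{"dx":0,"dy":0,"dz":-1.2,"yaw":0,"fingers":0.75},{"dx":0,"dy":0,"dz":-0.5,"yaw":0,"fingers":0.7},{"dx":0,"dy":0,"dz":0,"yaw":0,"fingers":0.6},{"dx":0,"dy":0,"dz":0,"yaw":0,"fingers":0.4},{"dx":0,"dy":0,"dz":0,"yaw":0,"fingers":0.4},{"dx":0,"dy":0,"dz":0,"yaw":0,"fingers":0.4}]'; python3 go.py 639.8 132.6 -26.3 1.2
```

```text
time_s: 23.15
tool_pos: [0.6332, 0.1375, 0.1828]
orientation: [[0.894, -0.445, 0.042], [-0.444, -0.895, -0.027], [0.049, 0.005, -0.999]]
contact_force: [-0.0, -0.1, -0.0]
width: 0.0554
remain dx -0.7 dy -0.2 dz 0.2 yaw 0.1 | ang -26.4 tip [640.8 132.6   1. ] t 23.15 w 55.4 F [-0.  -0.1 -0. ] j6 2.21
```

```bash
python3 -m inch '[{"dx":0,"dy":0,"dz":10,"yaw":0,"fingers":0.4},{"dx":0,"dy":0,"dz":30,"yaw":0,"fingers":0.4},{"dx":0,"dy":0,"dz":40,"yaw":0,"fingers":0.4},{"dx":-8,"dy":-20,"dz":20,"yaw":1,"fingers":0.4},{"dx":-15,"dy":-40,"dz":0,"yaw":2,"fingers":0.4},{"dx":-20,"dy":-52,"dz":0,"yaw":2,"fingers":0.4},{"dx":-20,"dy":-52,"dz":0,"yaw":2,"fingers":0.4},{"dx":-20,"dy":-52,"dz":0,"yaw":2,"fingers":0.4},{"dx":-20,"dy":-52,"dz":0,"yaw":2,"fingers":0.4},{"dx":-20,"dy":-52,"dz":0,"yaw":2,"fingers":0.4}]'; python3 go.py 453.5 -358.8 -11.2 55
```

```text
time_s: 24.4
tool_pos: [0.5057, -0.1875, 0.2948]
orientation: [[0.974, -0.218, 0.057], [-0.217, -0.976, -0.018], [0.06, 0.005, -0.998]]
contact_force: [0.3, 0.1, 0.0]
width: 0.0557
remain dx -62.2 dy -168.2 dz -58.1 yaw 1.4 | ang -12.6 tip [ 516.1 -190.7  113.1] t 24.40 w 55.7 F [0.3 0.1 0. ] j6 1.37
```

```bash
python3 -m inch '[{"dx":-15,"dy":-40,"dz":0,"yaw":0,"fingers":0.4},{"dx":-15,"dy":-40,"dz":0,"yaw":0,"fingers":0.4},{"dx":-11,"dy":-30,"dz":0,"yaw":0,"fingers":0.4},{"dx":-5,"dy":-15,"dz":0,"yaw":0,"fingers":0.4},{"dx":-2,"dy":-8,"dz":0,"yaw":0,"fingers":0.4},{"dx":0,"dy":0,"dz":0,"yaw":0,"fingers":0.4},{"dx":0,"dy":0,"dz":0,"yaw":0,"fingers":0.4}]'; python3 go.py 453.5 -358.8 -11.2 55
```

```text
time_s: 25.28
tool_pos: [0.4545, -0.3264, 0.2998]
orientation: [[0.973, -0.221, 0.062], [-0.22, -0.975, -0.021], [0.065, 0.007, -0.998]]
contact_force: [-0.1, 0.2, -0.2]
width: 0.0561
remain dx -12.0 dy -28.7 dz -63.2 yaw 1.5 | ang -12.7 tip [ 465.9 -330.2  118.2] t 25.27 w 56.1 F [-0.1  0.2 -0.2] j6 1.10
```

```bash
python3 -m inch '[{"dx":-6,"dy":-15,"dz":0,"yaw":1.5,"fingers":0.4},{"dx":-6,"dy":-13,"dz":-10,"yaw":0,"fingers":0.4},{"dx":0,"dy":0,"dz":-16,"yaw":0,"fingers":0.4},{"dx":0,"dy":0,"dz":-12,"yaw":0,"fingers":0.4},{"dx":0,"dy":0,"dz":-5,"yaw":0,"fingers":0.4},{"dx":0,"dy":0,"dz":0,"yaw":0,"fingers":0.4}]'; python3 go.py 453.5 -358.8 -11.2 55
```

```text
time_s: 26.02
tool_pos: [0.4436, -0.3517, 0.252]
orientation: [[0.98, -0.191, 0.061], [-0.191, -0.982, -0.015], [0.063, 0.003, -0.998]]
contact_force: [-0.3, -0.6, 0.0]
width: 0.0555
remain dx -0.8 dy -4.4 dz -15.3 yaw -0.2 | ang -11.0 tip [ 454.7 -354.5   70.3] t 26.02 w 55.5 F [-0.3 -0.6  0. ] j6 1.02
```

```bash
python3 -m inch '[{"dx":-0.5,"dy":-4,"dz":-5,"yaw":0,"fingers":0.4},{"dx":0,"dy":0,"dz":-4,"yaw":0,"fingers":0.4},{"dx":0,"dy":0,"dz":-3,"yaw":0,"fingers":0.4},{"dx":0,"dy":0,"dz":0,"yaw":0,"fingers":0.4}]'; python3 go.py 453.5 -358.8 -11.2 55
```

```text
time_s: 26.52
tool_pos: [0.4434, -0.356, 0.2402]
orientation: [[0.98, -0.191, 0.063], [-0.191, -0.982, -0.017], [0.065, 0.004, -0.998]]
contact_force: [-0.3, 1.0, 0.9]
width: 0.0555
remain dx -0.9 dy 0.1 dz -3.6 yaw -0.2 | ang -11.0 tip [ 454.8 -359.1   58.6] t 26.52 w 55.5 F [-0.3  1.   0.9] j6 1.02
```

```bash
python3 -m inch '[{"dx":-0.9,"dy":0,"dz":-1.5,"yaw":0,"fingers":0.4},{"dx":0,"dy":0,"dz":-1,"yaw":0,"fingers":0.4},{"dx":0,"dy":0,"dz":-0.8,"yaw":0,"fingers":0.4},{"dx":0,"dy":0,"dz":0,"yaw":0,"fingers":0.4}]'; python3 go.py 453.5 -358.8 -11.2 55
```

```text
time_s: 27.02
tool_pos: [0.4425, -0.3561, 0.2373]
orientation: [[0.979, -0.191, 0.064], [-0.191, -0.982, -0.017], [0.066, 0.005, -0.998]]
contact_force: [0.8, 0.4, -0.2]
width: 0.0554
remain dx -0.1 dy 0.3 dz -0.7 yaw -0.2 | ang -11.0 tip [ 454.1 -359.2   55.7] t 27.02 w 55.4 F [ 0.8  0.4 -0.2] j6 1.01
```

```bash
python3 -m inch '[{"dx":0,"dy":0,"dz":-0.6,"yaw":0,"fingers":0.4},{"dx":0,"dy":0,"dz":0,"yaw":0,"fingers":0.66},{"dx":0,"dy":0,"dz":0,"yaw":0,"fingers":0.7},{"dx":0,"dy":0,"dz":0,"yaw":0,"fingers":0.8},{"dx":0,"dy":0,"dz":5,"yaw":0,"fingers":0.82},{"dx":0,"dy":0,"dz":25,"yaw":0,"fingers":0.82},{"dx":0,"dy":0,"dz":35,"yaw":0,"fingers":0.9},{"dx":25,"dy":35,"dz":25,"yaw":0,"fingers":1},{"dx":30,"dy":42,"dz":0,"yaw":0,"fingers":1},{"dx":30,"dy":42,"dz":0,"yaw":0,"fingers":1}]'; python3 go.py 618.2 -138.2 -11 9
```

```text
time_s: 28.28
tool_pos: [0.5273, -0.2367, 0.3318]
orientation: [[0.978, -0.198, 0.065], [-0.198, -0.98, -0.019], [0.068, 0.005, -0.998]]
contact_force: [0.7, -0.4, -0.4]
width: 0.0878
remain dx 79.5 dy 101.8 dz -141.2 yaw 0.4 | ang -11.4 tip [ 539.2 -240.1  150.2] t 28.27 w 87.8 F [ 0.7 -0.4 -0.4] j6 1.29
```

```bash
python3 -m inch '[{"dx":30,"dy":38,"dz":-10,"yaw":0,"fingers":1},{"dx":25,"dy":32,"dz":-20,"yaw":0,"fingers":1},{"dx":10,"dy":14,"dz":-25,"yaw":0,"fingers":1},{"dx":4,"dy":6,"dz":-20,"yaw":0,"fingers":1},{"dx":0,"dy":0,"dz":0,"yaw":0,"fingers":1},{"dx":0,"dy":0,"dz":0,"yaw":0,"fingers":1}]'; python3 go.py 618.2 -138.2 -11 9
python3 - <<'E' 2>/dev/null
from h import *
dark=lambda q:q.max(-1)<75
p,X=avg("top",4)
save(cv2.resize(p[190:290,360:440],None,fx=5,fy=5),"gask1.png")
print(near(X,p,(452,-358),52,.048,.068,dark))
E
```

```text
time_s: 29.02
tool_pos: [0.5995, -0.1412, 0.2587]
orientation: [[0.978, -0.195, 0.071], [-0.194, -0.981, -0.021], [0.074, 0.007, -0.997]]
contact_force: [-0.7, 0.1, -0.0]
width: 0.0875
remain dx 6.2 dy 6.6 dz -68.2 yaw 0.2 | ang -11.2 tip [ 612.5 -144.9   77.2] t 29.02 w 87.5 F [-0.7  0.1 -0. ] j6 1.48
{'c': array([ 453.9, -359.5]), 'size': array([86.6, 56.2]), 'ang': -11.4, 'mean': array([ 452.2, -357.9]), 'z': array([52.5, 58. , 60.5]), 'n': 249}
```

View pics/gask1.png

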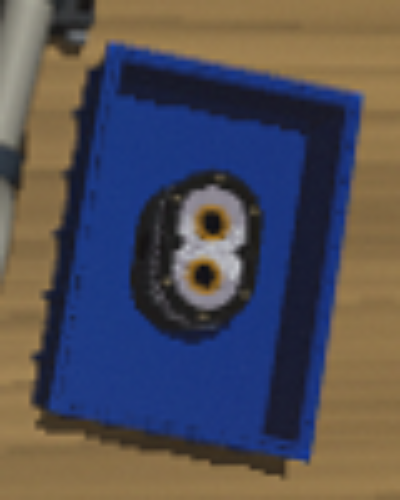

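The gasket lies squarely on the cover around (210,250), z≈58–59. Next the housing.

```bash
python3 -m inch '[{"dx":6,"dy":6.5,"dz":-15,"yaw":0,"fingers":1},{"dx":0,"dy":0,"dz":-12,"yaw":0,"fingers":1},{"dx":0,"dy":0,"dz":-3,"yaw":0,"fingers":1},{"dx":0,"dy":0,"dz":0,"yaw":0,"fingers":1}]'; python3 go.py 618.2 -138.2 -11 9
```

```text
time_s: 29.72
tool_pos: [0.6057, -0.1346, 0.2267]
orientation: [[0.978, -0.196, 0.071], [-0.195, -0.981, -0.021], [0.074, 0.006, -0.997]]
contact_force: [0.9, 0.3, 0.2]
width: 0.0881
remain dx 0.0 dy 0.1 dz -36.2 yaw 0.2 | ang -11.2 tip [ 618.7 -138.4   45.2] t 29.73 w 88.1 F [0.9 0.3 0.2] j6 1.49
```

```bash
python3 -m inch '[{"dx":0,"dy":0,"dz":-12,"yaw":0,"fingers":1},{"dx":0,"dy":0,"dz":-12,"yaw":0,"fingers":1},{"dx":0,"dy":0,"dz":-8,"yaw":0,"fingers":1},{"dx":0,"dy":0,"dz":-2,"yaw":0,"fingers":1},{"dx":0,"dy":0,"dz":0,"yaw":0,"fingers":1}]'; python3 go.py 618.2 -138.2 -11 9
```

```text
time_s: 30.35
tool_pos: [0.6055, -0.1347, 0.1901]
orientation: [[0.978, -0.196, 0.071], [-0.195, -0.981, -0.021], [0.074, 0.006, -0.997]]
contact_force: [0.3, -0.4, 0.2]
width: 0.0881
remain dx 0.3 dy 0.1 dz 0.4 yaw 0.3 | ang -11.3 tip [ 618.4 -138.5    8.6] t 30.35 w 88.1 F [ 0.3 -0.4  0.2] j6 1.49
```

```bash
python3 -m inch '[{"dx":0,"dy":0,"dz":0,"yaw":0,"fingers":0.6},{"dx":0,"dy":0,"dz":0,"yaw":0,"fingers":0.4},{"dx":0,"dy":0,"dz":0,"yaw":0,"fingers":0},{"dx":0,"dy":0,"dz":0,"yaw":0,"fingers":0},{"dx":0,"dy":0,"dz":0,"yaw":0,"fingers":0},{"dx":0,"dy":0,"dz":10,"yaw":0,"fingers":0},{"dx":0,"dy":0,"dz":25,"yaw":0,"fingers":0},{"dx":0,"dy":0,"dz":30,"yaw":0,"fingers":0},{"dx":0,"dy":0,"dz":25,"yaw":0,"fingers":0},{"dx":0,"dy":0,"dz":0,"yaw":0,"fingers":0}]'; python3 go.py 443.5 360.5 -5 12.6
```

```text
time_s: 31.6
tool_pos: [0.6038, -0.1343, 0.2796]
orientation: [[0.979, -0.196, 0.062], [-0.195, -0.981, -0.018], [0.065, 0.006, -0.998]]
contact_force: [0.2, -0.3, -5.3]
width: 0.0599
remain dx -171.2 dy 498.0 dz -85.3 yaw 6.3 | ang -11.3 tip [ 615.2 -137.6   97.9] t 31.60 w 59.9 F [ 0.2 -0.3 -5.3] j6 1.49
```

```bash
python3 -m inch '[{"dx":-8,"dy":22,"dz":8,"yaw":0,"fingers":0},{"dx":-14,"dy":40,"dz":4,"yaw":1,"fingers":0},{"dx":-16,"dy":46,"dz":2,"yaw":1,"fingers":0},{"dx":-16,"dy":46,"dz":2,"yaw":1,"fingers":0},{"dx":-16,"dy":46,"dz":2,"yaw":1,"fingers":0},{"dx":-16,"dy":46,"dz":2,"yaw":1,"fingers":0},{"dx":-16,"dy":46,"dz":2,"yaw":1,"fingers":0},{"dx":-16,"dy":46,"dz":2,"yaw":1,"fingers":0},{"dx":-16,"dy":46,"dz":2,"yaw":0,"fingers":0},{"dx":-14,"dy":40,"dz":2,"yaw":0,"fingers":0}]'; python3 go.py 443.5 360.5 -5 12.6
```

```text
time_s: 32.85
tool_pos: [0.4416, 0.3051, 0.2941]
orientation: [[0.997, -0.072, 0.042], [-0.071, -0.997, -0.01], [0.043, 0.007, -0.999]]
contact_force: [-0.2, 0.1, -4.4]
width: 0.0597
remain dx -5.5 dy 57.1 dz -99.7 yaw -0.9 | ang -4.1 tip [449.3 303.4 112.3] t 32.85 w 59.7 F [-0.2  0.1 -4.4] j6 2.19
```

```bash
python3 -m inch '[{"dx":-2,"dy":26,"dz":0,"yaw":0,"fingers":0},{"dx":0,"dy":13,"dz":0,"yaw":0,"fingers":0},{"dx":0,"dy":5,"dz":-10,"yaw":0,"fingers":0},{"dx":0,"dy":0,"dz":-15,"yaw":0,"fingers":0},{"dx":0,"dy":0,"dz":-10,"yaw":0,"fingers":0},{"dx":0,"dy":0,"dz":0,"yaw":0,"fingers":0}]'; python3 go.py 443.5 360.5 -5 12.6
```

```text
time_s: 33.6
tool_pos: [0.4356, 0.3513, 0.2514]
orientation: [[0.997, -0.068, 0.034], [-0.067, -0.998, -0.015], [0.035, 0.013, -0.999]]
contact_force: [-0.2, -0.5, -5.2]
width: 0.0595
remain dx 1.9 dy 11.8 dz -56.9 yaw -1.1 | ang -3.9 tip [441.8 348.6  69.5] t 33.60 w 59.5 F [-0.2 -0.5 -5.2] j6 2.27
```

```bash
python3 -m inch '[{"dx":2,"dy":12,"dz":0,"yaw":-1,"fingers":0},{"dx":0,"dy":0,"dz":-12,"yaw":0,"fingers":0},{"dx":0,"dy":0,"dz":-12,"yaw":0,"fingers":0},{"dx":0,"dy":0,"dz":-10,"yaw":0,"fingers":0},{"dx":0,"dy":0,"dz":-5,"yaw":0,"fingers":0},{"dx":0,"dy":0,"dz":0,"yaw":0,"fingers":0}]'; python3 go.py 443.5 360.5 -5 12.6
```

```text
time_s: 34.35
tool_pos: [0.4382, 0.3634, 0.2099]
orientation: [[0.996, -0.088, 0.034], [-0.087, -0.996, -0.015], [0.036, 0.012, -0.999]]
contact_force: [-0.3, 0.2, -4.4]
width: 0.0599
remain dx -0.7 dy -0.2 dz -15.4 yaw 0.0 | ang -5.0 tip [444.4 360.6  28. ] t 34.35 w 59.9 F [-0.3  0.2 -4.4] j6 2.30
```

```bash
python3 -m inch '[{"dx":-0.7,"dy":0,"dz":-5,"yaw":0,"fingers":0},{"dx":0,"dy":0,"dz":-3,"yaw":0,"fingers":0},{"dx":0,"dy":0,"dz":-2,"yaw":0,"fingers":0},{"dx":0,"dy":0,"dz":-1,"yaw":0,"fingers":0},{"dx":0,"dy":0,"dz":0,"yaw":0,"fingers":0}]'; python3 go.py 443.5 360.5 -5 12.6
```

```text
time_s: 34.98
tool_pos: [0.4377, 0.3636, 0.1993]
orientation: [[0.995, -0.088, 0.036], [-0.087, -0.996, -0.014], [0.037, 0.011, -0.999]]
contact_force: [0.6, 0.3, -5.4]
width: 0.0596
remain dx -0.5 dy -0.6 dz -4.8 yaw 0.0 | ang -5.0 tip [444.2 361.   17.4] t 34.98 w 59.6 F [ 0.6  0.3 -5.4] j6 2.31
```

```bash
python3 -m inch '[{"dx":0,"dy":0,"dz":-1.5,"yaw":0,"fingers":0},{"dx":0,"dy":0,"dz":-1.2,"yaw":0,"fingers":0},{"dx":0,"dy":0,"dz":-1,"yaw":0,"fingers":0},{"dx":0,"dy":0,"dz":-1,"yaw":0,"fingers":0},{"dx":0,"dy":0,"dz":0,"yaw":0,"fingers":0}]'; python3 go.py 443.5 360.5 -5 12.6
```

```text
time_s: 35.6
tool_pos: [0.4379, 0.3638, 0.1965]
orientation: [[0.995, -0.088, 0.038], [-0.087, -0.996, -0.013], [0.039, 0.01, -0.999]]
contact_force: [0.1, -0.6, -4.7]
width: 0.06
remain dx -0.9 dy -1.0 dz -2.1 yaw 0.0 | ang -5.0 tip [444.7 361.4  14.7] t 35.60 w 60.0 F [ 0.1 -0.6 -4.7] j6 2.31
```

```bash
python3 -m inch '[{"dx":0,"dy":0,"dz":-1.2,"yaw":0,"fingers":0},{"dx":0,"dy":0,"dz":-1.2,"yaw":0,"fingers":0},{"dx":0,"dy":0,"dz":-1,"yaw":0,"fingers":0},{"dx":0,"dy":0,"dz":0,"yaw":0,"fingers":0}]'; python3 go.py 443.5 360.5 -5 12.6
```

```text
time_s: 36.1
tool_pos: [0.438, 0.3639, 0.1963]
orientation: [[0.995, -0.088, 0.039], [-0.088, -0.996, -0.012], [0.04, 0.009, -0.999]]
contact_force: [-0.5, -1.0, -1.2]
width: 0.0599
remain dx -1.3 dy -1.3 dz -1.9 yaw 0.0 | ang -5.0 tip [445.1 361.7  14.5] t 36.10 w 59.9 F [-0.5 -1.  -1.2] j6 2.31
```

Contact has begun (Fz −5 → −1.2). I'll press a little further so it seats.

```bash
python3 -m inch '[{"dx":0,"dy":0,"dz":-2,"yaw":0,"fingers":0},{"dx":0,"dy":0,"dz":-2,"yaw":0,"fingers":0},{"dx":0,"dy":0,"dz":-2,"yaw":0,"fingers":0}]'; python3 go.py 443.5 360.5 -5 12.6
```

```text
time_s: 36.48
tool_pos: [0.438, 0.3643, 0.1957]
orientation: [[0.995, -0.088, 0.041], [-0.088, -0.996, -0.01], [0.042, 0.007, -0.999]]
contact_force: [-7.7, -4.7, 11.0]
width: 0.0597
remain dx -1.7 dy -1.9 dz -1.3 yaw 0.0 | ang -5.0 tip [445.5 362.4  13.9] t 36.48 w 59.7 F [-7.7 -4.7 11. ] j6 2.31
```

```bash
python3 -m inch '[{"dx":0,"dy":0,"dz":0,"yaw":0,"fingers":0.72},{"dx":0,"dy":0,"dz":0,"yaw":0,"fingers":0.78},{"dx":0,"dy":0,"dz":0,"yaw":0,"fingers":0.85},{"dx":0,"dy":0,"dz":5,"yaw":0,"fingers":0.85},{"dx":0,"dy":0,"dz":25,"yaw":0,"fingers":0.85},{"dx":0,"dy":0,"dz":45,"yaw":0,"fingers":0.85},{"dx":0,"dy":-10,"dz":45,"yaw":0,"fingers":0.9},{"dx":0,"dy":-40,"dz":10,"yaw":0,"fingers":1},{"dx":0,"dy":-50,"dz":0,"yaw":0,"fingers":1},{"dx":0,"dy":-50,"dz":0,"yaw":0,"fingers":1}]'; python3 go.py 453 -135.8 -5 1.5
```

```text
time_s: 37.72
tool_pos: [0.4376, 0.2131, 0.3304]
orientation: [[0.996, -0.082, 0.046], [-0.082, -0.997, -0.008], [0.046, 0.004, -0.999]]
contact_force: [0.2, 0.1, -0.3]
width: 0.0876
remain dx 7.4 dy -347.4 dz -147.1 yaw -0.3 | ang -4.7 tip [446.  211.6 148.6] t 37.73 w 87.6 F [ 0.2  0.1 -0.3] j6 2.04
```

```bash
python3 -m inch '[{"dx":1,"dy":-52,"dz":0,"yaw":0,"fingers":1},{"dx":1,"dy":-52,"dz":0,"yaw":0,"fingers":1},{"dx":1,"dy":-52,"dz":0,"yaw":0,"fingers":1},{"dx":1,"dy":-52,"dz":0,"yaw":0,"fingers":1},{"dx":1,"dy":-50,"dz":0,"yaw":0,"fingers":1},{"dx":1,"dy":-35,"dz":-10,"yaw":0,"fingers":1},{"dx":1,"dy":-20,"dz":-20,"yaw":0,"fingers":1},{"dx":0,"dy":-8,"dz":-20,"yaw":0,"fingers":1},{"dx":0,"dy":0,"dz":0,"yaw":0,"fingers":1},{"dx":0,"dy":0,"dz":0,"yaw":0,"fingers":1}]'; python3 go.py 453 -135.8 -5 1.5
python3 - <<'E' 2>/dev/null
from h import *
for n in("top","side"):
    p,X=avg(n,4)
    print(n,near(X,p,(444,361),42,.032,.046))
    if n=="top": save(cv2.resize(p[200:285,100:190],None,fx=5,fy=5),"hous1.png")
E
```

```text
time_s: 38.98
tool_pos: [0.4423, -0.1214, 0.2847]
orientation: [[0.995, -0.087, 0.057], [-0.087, -0.996, -0.01], [0.058, 0.005, -0.998]]
contact_force: [0.4, 0.0, 0.7]
width: 0.0875
remain dx 0.8 dy -12.6 dz -101.5 yaw -0.0 | ang -5.0 tip [ 452.6 -123.3  103. ] t 38.98 w 87.5 F [0.4 0.  0.7] j6 1.31
top {'c': array([445.3, 361.5]), 'size': array([57.2, 56.6]), 'ang': -89.5, 'mean': array([444.5, 361.4]), 'z': array([34.5, 36.7, 39. ]), 'n': 220}
side {'c': array([443.1, 361.4]), 'size': array([58.6, 57.7]), 'ang': -64.2, 'mean': array([442.3, 363.6]), 'z': array([33.4, 38.1, 39. ]), 'n': 569}
```

View pics/hous1.png

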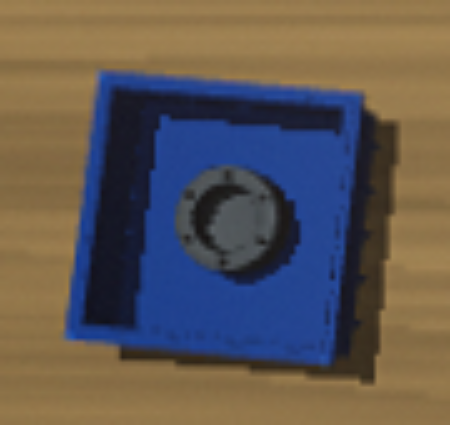

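The housing stands flat near the centre of the square box, at crop (228,218). Now the cap.

```bash
python3 -m inch '[{"dx":0.5,"dy":-12.5,"dz":-20,"yaw":0,"fingers":1},{"dx":0,"dy":0,"dz":-25,"yaw":0,"fingers":1},{"dx":0,"dy":0,"dz":-20,"yaw":0,"fingers":1},{"dx":0,"dy":0,"dz":-8,"yaw":0,"fingers":1},{"dx":0,"dy":0,"dz":0,"yaw":0,"fingers":1}]'; python3 go.py 453.2 -135.7 -5 1.8
```

```text
time_s: 40.0
tool_pos: [0.4431, -0.1338, 0.2107]
orientation: [[0.995, -0.086, 0.059], [-0.085, -0.996, -0.011], [0.06, 0.006, -0.998]]
contact_force: [-0.5, 0.6, -0.1]
width: 0.0877
remain dx -0.2 dy 0.1 dz -27.2 yaw -0.1 | ang -4.9 tip [ 453.8 -135.9   29. ] t 40.00 w 87.7 F [-0.5  0.6 -0.1] j6 1.28
```

```bash
python3 -m inch '[{"dx":0,"dy":0,"dz":-12,"yaw":0,"fingers":1},{"dx":0,"dy":0,"dz":-8,"yaw":0,"fingers":1},{"dx":0,"dy":0,"dz":-4,"yaw":0,"fingers":1},{"dx":0,"dy":0,"dz":-1.5,"yaw":0,"fingers":0.9},{"dx":0,"dy":0,"dz":0,"yaw":0,"fingers":0.85}]'; python3 go.py 453.2 -135.7 -5 1.8
```

```text
time_s: 40.62
tool_pos: [0.4437, -0.134, 0.1855]
orientation: [[0.994, -0.086, 0.062], [-0.085, -0.996, -0.012], [0.063, 0.007, -0.998]]
contact_force: [-1.1, 0.2, 0.3]
width: 0.0757
remain dx -1.3 dy 0.4 dz -2.1 yaw -0.1 | ang -4.9 tip [ 455.  -136.2    3.9] t 40.62 w 75.7 F [-1.1  0.2  0.3] j6 1.28
```

```bash
python3 -m inch '[{"dx":-1.3,"dy":0.4,"dz":-1.5,"yaw":0,"fingers":0.85},{"dx":0,"dy":0,"dz":-0.8,"yaw":0,"fingers":0.8},{"dx":0,"dy":0,"dz":0,"yaw":0,"fingers":0.6},{"dx":0,"dy":0,"dz":0,"yaw":0,"fingers":0.4},{"dx":0,"dy":0,"dz":0,"yaw":0,"fingers":0.4},{"dx":0,"dy":0,"dz":0,"yaw":0,"fingers":0.4}]'; python3 go.py 453.2 -135.7 -5 1.8
```

```text
time_s: 41.38
tool_pos: [0.4425, -0.1336, 0.1837]
orientation: [[0.994, -0.086, 0.063], [-0.085, -0.996, -0.013], [0.064, 0.007, -0.998]]
contact_force: [0.2, -0.3, -0.2]
width: 0.059
remain dx -0.3 dy 0.2 dz -0.3 yaw -0.1 | ang -4.9 tip [ 453.9 -136.     2.1] t 41.38 w 59.0 F [ 0.2 -0.3 -0.2] j6 1.28
```

```bash
python3 -m inch '[{"dx":0,"dy":0,"dz":10,"yaw":0,"fingers":0.4},{"dx":0,"dy":0,"dz":30,"yaw":0,"fingers":0.4},{"dx":0,"dy":0,"dz":40,"yaw":0,"fingers":0.4},{"dx":0,"dy":20,"dz":20,"yaw":0,"fingers":0.4},{"dx":0,"dy":40,"dz":5,"yaw":0,"fingers":0.4},{"dx":0,"dy":50,"dz":0,"yaw":0,"fingers":0.4},{"dx":0,"dy":50,"dz":0,"yaw":0,"fingers":0.4},{"dx":0,"dy":50,"dz":0,"yaw":0,"fingers":0.4},{"dx":0,"dy":50,"dz":0,"yaw":0,"fingers":0.4},{"dx":0,"dy":50,"dz":0,"yaw":0,"fingers":0.4}]'; python3 go.py 445.2 362 -5 40.1
```

```text
time_s: 42.62
tool_pos: [0.4404, 0.1828, 0.2999]
orientation: [[0.993, -0.094, 0.072], [-0.093, -0.996, -0.013], [0.073, 0.006, -0.997]]
contact_force: [0.3, 0.2, -1.3]
width: 0.0592
remain dx -7.7 dy 181.5 dz -78.3 yaw 0.4 | ang -5.4 tip [453.4 180.4 118.4] t 42.62 w 59.2 F [ 0.3  0.2 -1.3] j6 2.00
```

```bash
python3 -m inch '[{"dx":-1,"dy":46,"dz":0,"yaw":0,"fingers":0.4},{"dx":-2,"dy":46,"dz":0,"yaw":0,"fingers":0.4},{"dx":-2,"dy":36,"dz":0,"yaw":0,"fingers":0.4},{"dx":-2,"dy":22,"dz":0,"yaw":0,"fingers":0.4},{"dx":0,"dy":10,"dz":0,"yaw":0,"fingers":0.4},{"dx":0,"dy":0,"dz":-10,"yaw":0,"fingers":0.4},{"dx":0,"dy":0,"dz":-10,"yaw":0,"fingers":0.4},{"dx":0,"dy":0,"dz":0,"yaw":0,"fingers":0.4}]'; python3 go.py 445.2 362 -5 40.1
```

```text
time_s: 43.62
tool_pos: [0.4318, 0.3497, 0.2819]
orientation: [[0.993, -0.09, 0.074], [-0.09, -0.996, -0.012], [0.075, 0.005, -0.997]]
contact_force: [-0.1, -0.2, -1.7]
width: 0.059
remain dx 0.5 dy 14.3 dz -60.3 yaw 0.2 | ang -5.2 tip [445.3 347.6 100.4] t 43.62 w 59.0 F [-0.1 -0.2 -1.7] j6 2.30
```

```bash
python3 -m inch '[{"dx":0.5,"dy":14,"dz":-10,"yaw":0,"fingers":0.4},{"dx":0,"dy":0,"dz":-15,"yaw":0,"fingers":0.4},{"dx":0,"dy":0,"dz":-12,"yaw":0,"fingers":0.4},{"dx":0,"dy":0,"dz":-6,"yaw":0,"fingers":0.4},{"dx":0,"dy":0,"dz":0,"yaw":0,"fingers":0.4}]'; python3 go.py 445.2 362 -5 40.1
```

```text
time_s: 44.25
tool_pos: [0.4324, 0.3636, 0.2349]
orientation: [[0.993, -0.092, 0.073], [-0.091, -0.996, -0.013], [0.074, 0.006, -0.997]]
contact_force: [0.3, -0.8, -0.0]
width: 0.059
remain dx 0.0 dy 0.7 dz -13.3 yaw 0.2 | ang -5.2 tip [445.7 361.2  53.4] t 44.25 w 59.0 F [ 0.3 -0.8 -0. ] j6 2.32
```

```bash
python3 -m inch '[{"dx":0,"dy":0.5,"dz":-5,"yaw":0,"fingers":0.4},{"dx":0,"dy":0,"dz":-3,"yaw":0,"fingers":0.4},{"dx":0,"dy":0,"dz":-2,"yaw":0,"fingers":0.4},{"dx":0,"dy":0,"dz":-1,"yaw":0,"fingers":0.4},{"dx":0,"dy":0,"dz":0,"yaw":0,"fingers":0.4}]'; python3 go.py 445.2 362 -5 40.1
```

```text
time_s: 44.88
tool_pos: [0.4327, 0.3642, 0.2245]
orientation: [[0.993, -0.092, 0.075], [-0.091, -0.996, -0.012], [0.075, 0.005, -0.997]]
contact_force: [0.5, 0.3, -0.8]
width: 0.0591
remain dx -0.6 dy -0.1 dz -3.0 yaw 0.3 | ang -5.3 tip [446.3 362.1  43.1] t 44.88 w 59.1 F [ 0.5  0.3 -0.8] j6 2.32
```

```bash
python3 -m inch '[{"dx":-0.6,"dy":0,"dz":-1.2,"yaw":0,"fingers":0.4},{"dx":0,"dy":0,"dz":-1,"yaw":0,"fingers":0.4},{"dx":0,"dy":0,"dz":-0.8,"yaw":0,"fingers":0.4},{"dx":0,"dy":0,"dz":-0.5,"yaw":0,"fingers":0.4},{"dx":0,"dy":0,"dz":0,"yaw":0,"fingers":0.4}]'; python3 go.py 445.2 362 -5 40.1
```

```text
time_s: 45.5
tool_pos: [0.4322, 0.3643, 0.2218]
orientation: [[0.993, -0.092, 0.076], [-0.091, -0.996, -0.011], [0.076, 0.004, -0.997]]
contact_force: [-0.3, -1.0, 0.2]
width: 0.0594
remain dx -0.2 dy -0.3 dz -0.2 yaw 0.3 | ang -5.3 tip [445.9 362.3  40.3] t 45.50 w 59.4 F [-0.3 -1.   0.2] j6 2.33
```

```bash
python3 -m inch '[{"dx":-0.2,"dy":-0.3,"dz":-1,"yaw":0,"fingers":0.4},{"dx":0,"dy":0,"dz":0,"yaw":0,"fingers":0.7},{"dx":0,"dy":0,"dz":0,"yaw":0,"fingers":0.75},{"dx":0,"dy":0,"dz":0,"yaw":0,"fingers":0.85},{"dx":0,"dy":0,"dz":5,"yaw":0,"fingers":0.85},{"dx":0,"dy":0,"dz":25,"yaw":0,"fingers":0.85},{"dx":0,"dy":0,"dz":45,"yaw":0,"fingers":0.85},{"dx":0,"dy":-30,"dz":40,"yaw":0,"fingers":1},{"dx":0,"dy":-50,"dz":0,"yaw":0,"fingers":1},{"dx":0,"dy":-50,"dz":0,"yaw":0,"fingers":1}]'
python3 -m inch '[{"dx":0,"dy":-50,"dz":0,"yaw":0,"fingers":1},{"dx":0,"dy":-50,"dz":0,"yaw":0,"fingers":1},{"dx":0,"dy":-50,"dz":0,"yaw":0,"fingers":1},{"dx":0,"dy":-20,"dz":0,"yaw":0,"fingers":1},{"dx":0,"dy":0,"dz":0,"yaw":0,"fingers":1},{"dx":0,"dy":0,"dz":0,"yaw":0,"fingers":1}]'
python3 - <<'E' 2>/dev/null
from h import *
dark=lambda q:q.max(-1)<75
for n in("top","side"):
    p,X=avg(n,4); save(p,"end_%s.png"%n)
    print(n,"cap",near(X,p,(444,361),45,.041,.058)); print(n,"gasket",near(X,p,(452,-358),52,.048,.068,dark))
    for k,c,z in(("gear",(457.3,7.1),.008),("vb",(460.8,136.8),.02),("th",(626,-289),.02)):
        try: print(n,k,near(X,p,c,65,z,.1))
        except Exception: print(n,k,"hidden")
    if n=="top": a=cv2.resize(p[200:285,100:190],None,fx=4,fy=4)
    else: b=cv2.resize(p[260:380,190:330],None,fx=3,fy=3)[:340]
save(np.hstack([a[:340],b[:340]]),"end_sq.png")
E
```

```text
time_s: 46.75
tool_pos: [0.4309, 0.2329, 0.34]
orientation: [[0.993, -0.087, 0.077], [-0.086, -0.996, -0.011], [0.077, 0.005, -0.997]]
contact_force: [0.5, -0.4, 0.4]
width: 0.0876
time_s: 47.5
tool_pos: [0.4294, 0.0557, 0.3434]
orientation: [[0.992, -0.091, 0.083], [-0.09, -0.996, -0.011], [0.084, 0.004, -0.996]]
contact_force: [0.6, -0.6, -0.1]
width: 0.0879
top cap {'c': array([443.7, 362. ]), 'size': array([57.4, 57.3]), 'ang': 47.0, 'mean': array([443.2, 361.3]), 'z': array([44.2, 46.4, 48.4]), 'n': 356}
top gasket {'c': array([ 453.8, -359.5]), 'size': array([87.1, 56. ]), 'ang': -11.0, 'mean': array([ 452.3, -358.1]), 'z': array([51.8, 58. , 60.3]), 'n': 248}
top gear {'c': array([452.8,   9.4]), 'size': array([27.9,  2.6]), 'ang': 3.7, 'mean': array([454.7,   9.2]), 'z': array([22. , 23.3, 66.8]), 'n': 9}
top vb hidden
top th {'c': array([ 625.6, -289.3]), 'size': array([93.5, 31.1]), 'ang': -4.9, 'mean': array([ 620. , -288.3]), 'z': array([27.5, 41.1, 47.6]), 'n': 324}
side cap {'c': array([442. , 361.5]), 'size': array([59. , 58.3]), 'ang': -29.8, 'mean': array([441. , 363.9]), 'z': array([43.8, 47.5, 48.5]), 'n': 836}
side gasket {'c': array([ 452.1, -359.9]), 'size': array([88.2, 57.4]), 'ang': -11.6, 'mean': array([ 451.1, -356.4]), 'z': array([53.7, 58.4, 59.8]), 'n': 157}
side gear {'c': array([455. ,   6.6]), 'size': array([57.3, 56.6]), 'ang': 65.1, 'mean': array([453.2,  12.9]), 'z': array([10.1, 18.1, 24.7]), 'n': 319}
side vb {'c': array([461.5, 124.6]), 'size': array([59.7, 46.1]), 'ang': 18.3, 'mean': array([461.1, 126.3]), 'z': array([21. , 28.7, 34.6]), 'n': 484}
side th {'c': array([ 627.3, -291.6]), 'size': array([90.4, 33.7]), 'ang': -5.7, 'mean': array([ 624.4, -281.5]), 'z': array([22. , 33. , 42.2]), 'n': 202}
```

View pics/end_sq.png

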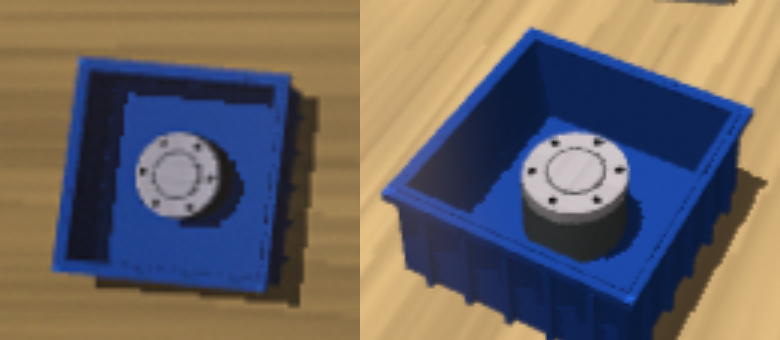

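View pics/end_top.png

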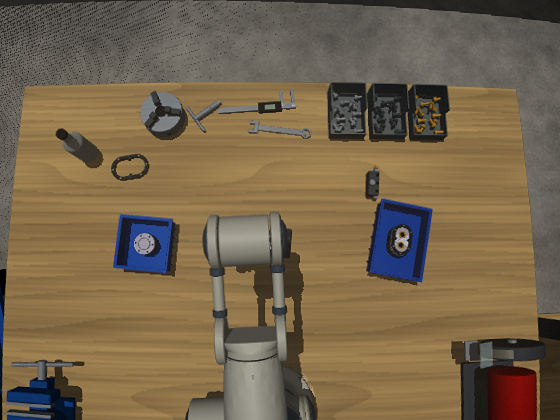

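The cap is flat on the housing, about 1.3 mm off centre. The V-block reading needs comparing with the first side picture before I hand in.

```bash
python3 - <<'E' 2>/dev/null
from h import *
D=np.load("side0.npz")
for k,c,z in(("gear",(457.3,7.1),.008),("vb",(460.8,136.8),.02),("th",(626,-289),.02)): print(k,near(D["X"],D["p"],c,65,z,.1))
print(order.close_job())
E
```

```text
gear {'c': array([455.3,   7.1]), 'size': array([57.6, 57. ]), 'ang': 76.6, 'mean': array([453.2,  13.2]), 'z': array([10.1, 18. , 24.9]), 'n': 315}
vb {'c': array([461.8, 124.6]), 'size': array([59.8, 48.2]), 'ang': 17.5, 'mean': array([461.3, 126.4]), 'z': array([21.2, 28.8, 35.2]), 'n': 479}
th {'c': array([ 622.5, -290.7]), 'size': array([97. , 37.2]), 'ang': -5.3, 'mean': array([ 616.4, -284.3]), 'z': array([21.4, 35.6, 46.4]), 'n': 293}
the job is handed in; nothing more can be done
None
```

Both boxes are packed and I handed the job in at about 48 s of the 120 s allowed.

- **Long box:** the pump body is flat on the floor, with the cover on it and the 86 x 56 mm gasket on top. The larger look-alike gasket was left alone. The top camera puts all three within about 1.5 mm of each other, at angles −10° to −11°. The gasket top reads z ≈ 58–59 mm, which matches a flat stack.
- **Square box:** the bearing housing is on the floor with its cap on it. The cap sits flat, top at z ≈ 47 mm, and is about 1–1.6 mm off the housing's centre.
- **Setting down:** I lowered both castings until the wrist force showed contact before opening the jaws. The readings were about 4 N upward for the pump body and 11 N for the housing.
- **Bystanders:** the gear and V-block match the first side picture to within about 0.6 mm. In that camera the tool holder's outline differed by about 5 mm, with fewer points than in the first single shot. The top view has it unmoved to within about 1 mm, and I trust that view.

The tool tilted slowly during the job, to nearly 5° by the end. The parts still came out flat, so I did not try to correct it. At hand-in the gripper was open and clear of everything.

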